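# Unclip young cacti and slide their tray under the plant light

## Task

Pull the white hold-down out of the middle of the black delivery carrier and set it aside on the table, clear of the carrier and the tray. Pull every potted cactus up out of the spring clips of the carrier and stand it upright in a compartment of its own in the aluminium tray, while the tray is still out on the table. When all of them are in, slide the loaded tray by its grip along the table into the rails of the white plant-light stand until it is fully home against the back stop, then let go. Leave the cup, the tumbler and the rabbit alone.

Things in the scene. Friction and masses are not known exactly. Their poses are not given: they have to be found in the camera images.
- carrier: black plastic delivery carrier fixed to the table, 176 x 176 mm slab 8 mm thick; origin under its centre, z up. Four sockets at x = +-40, y = +-40 mm and one in the middle, where pots stand on the slab (pot origin 8 mm above the carrier's). Fixed blocks at each socket's +-y sides reach 26 mm above the table
- carrier_top (a point): centre of the carrier slab's top, 8 mm above the table. Two grey spring clips per socket, at its -x and +x sides, 36 mm above the table at most, hook over the foot bead of a pot or the hold-down. A straight upward pull of about 8 to 20 N frees it; it is clear of the clips after 30 mm of rise, and they spring back shut
- tray: loose aluminium tray 166 x 166 mm, 0.4 kg, walls 20 mm high, 3 mm thick, floor 3 mm thick; origin under its centre, z up. Two crossed dividers 13 mm high make four cells with centres at x = +-40, y = +-40 mm, each about 78 mm square, for one pot each. A black upright grip stands outside the middle of its +y wall
- tray_grip (a point): point to grip on the tray's black upright grip, 62 mm above the tray's underside and 108 mm from the tray's origin along tray +y. The grip is 30 mm (tray x) by 20 mm (tray y), its top 80 mm up; grip it across its 30 mm width, fingers closing along tray x
- stand: white plant-light stand fixed to the table; origin on the table at the centre of the tray's place, z up. Two rails along y, 176 mm apart inside, 36 mm high, with lips overhanging 8 mm inwards from 30 mm up. Open flared mouth at +y, reaching y = 103 mm; back stop face at y = -83 mm. A post behind it carries a lamp bar 30 mm wide over y = -112 to -12 mm, underside 235 mm up
- stand_home (a point): where the tray's origin is when it is fully home; axes as the stand. The stand has no floor: the tray slides on the table towards stand -y, its plain wall first and its grip last (tray axes along stand axes), until it meets the back stop; it slides with about 3 to 8 N when loaded
- hold_down: white plastic hold-down, 0.15 kg, 117 mm tall; origin under its foot, z up its axis. Starts clipped in the carrier's middle. Same 46 mm foot bead and flat bottom as a pot, 32 mm stem, a disc 72 mm wide 67 to 73 mm up that reaches over the pots' rims so that they cannot come out before it, and a knob on top
- hold_down_knob (a point): point to grip on the hold-down's round knob, 104 mm above its foot; the knob is 30 mm wide, from 73 to 117 mm up
- pot1: terracotta-coloured pot with ball cactus, 88 mm tall, 0.10 to 0.20 kg; origin under its foot, z up its axis. Upright rim band to grip: 50 mm wide, 44 to 65 mm up. Foot bead 46 mm wide 5 to 9 mm up, flat bottom 40 mm, neck 38 mm, cactus above the rim 35 mm wide. Starts clipped in any one of the carrier's sockets. None if absent today
- pot2: terracotta-coloured pot with ball cactus, 88 mm tall, 0.10 to 0.20 kg; origin under its foot, z up its axis. Upright rim band to grip: 50 mm wide, 44 to 65 mm up. Foot bead 46 mm wide 5 to 9 mm up, flat bottom 40 mm, neck 38 mm, cactus above the rim 35 mm wide. Starts clipped in any one of the carrier's sockets. None if absent today
- pot3: terracotta-coloured pot with ball cactus, 88 mm tall, 0.10 to 0.20 kg; origin under its foot, z up its axis. Upright rim band to grip: 50 mm wide, 44 to 65 mm up. Foot bead 46 mm wide 5 to 9 mm up, flat bottom 40 mm, neck 38 mm, cactus above the rim 35 mm wide. Starts clipped in any one of the carrier's sockets. None if absent today
- pot4: terracotta-coloured pot with ball cactus, 88 mm tall, 0.10 to 0.20 kg; origin under its foot, z up its axis. Upright rim band to grip: 50 mm wide, 44 to 65 mm up. Foot bead 46 mm wide 5 to 9 mm up, flat bottom 40 mm, neck 38 mm, cactus above the rim 35 mm wide. Starts clipped in any one of the carrier's sockets. None if absent today
- paper_cup: bystander: white paper cup, 76 mm wide, 85 mm tall; origin under its foot
- tumbler: bystander: pinkish drinking tumbler, 88 mm wide, 198 mm tall, with a side handle; origin under its foot
- rabbit: bystander: cream toy rabbit, 60 x 30 mm, 79 mm tall; origin under its centre
Mind the look-alikes: they are no part of the job. Leave any pink or yellow look-alike of the hold_down alone.

How it is judged:
On the way:
1. every pot present stands upright in the tray while the tray is still outside the stand (x of pot1 in the frame of tray between -0.07 and 0.07 m and y of pot1 in the frame of tray between -0.07 and 0.07 m and z of pot1 in the frame of tray between -0.004 and 0.01 m and angle between each of pot1, pot2, pot3, pot4's own z axis and vertical below 0.15 rad and x of pot2 in the frame of tray between -0.07 and 0.07 m and y of pot2 in the frame of tray between -0.07 and 0.07 m and z of pot2 in the frame of tray between -0.004 and 0.01 m and x of pot3 in the frame of tray between -0.07 and 0.07 m and y of pot3 in the frame of tray between -0.07 and 0.07 m and z of pot3 in the frame of tray between -0.004 and 0.01 m and x of pot4 in the frame of tray between -0.07 and 0.07 m and y of pot4 in the frame of tray between -0.07 and 0.07 m and z of pot4 in the frame of tray between -0.004 and 0.01 m and horizontal distance between tray and stand_home above 0.12 m), for 0.2 s.
At the end, for the whole second after the job is handed in: Every pot present upright (0.15 rad) on the tray floor within 70 mm of its centre in x and y; tray flat, origin within 10 mm of stand_home, square within 0.08 rad; hold-down on the table over 100 mm from the centres of carrier and tray; all at rest and let go (x of pot1 in the frame of tray between -0.07 and 0.07 m and y of pot1 in the frame of tray between -0.07 and 0.07 m and z of pot1 in the frame of tray between -0.004 and 0.01 m and angle between each of pot1, pot2, pot3, pot4's own z axis and vertical below 0.15 rad and x of pot2 in the frame of tray between -0.07 and 0.07 m and y of pot2 in the frame of tray between -0.07 and 0.07 m and z of pot2 in the frame of tray between -0.004 and 0.01 m and x of pot3 in the frame of tray between -0.07 and 0.07 m and y of pot3 in the frame of tray between -0.07 and 0.07 m and z of pot3 in the frame of tray between -0.004 and 0.01 m and x of pot4 in the frame of tray between -0.07 and 0.07 m and y of pot4 in the frame of tray between -0.07 and 0.07 m and z of pot4 in the frame of tray between -0.004 and 0.01 m and linear speed of each of pot1, pot2, pot3, pot4, tray, hold_down below 0.02 m/s and horizontal distance between hold_down and carrier above 0.1 m and horizontal distance between hold_down and tray above 0.1 m and height (world z) of hold_down below 0.05 m and horizontal distance between tray and stand_home below 0.01 m and angle between the y axis of tray and the y axis of stand, either way round below 0.08 rad and z of tray in the frame of stand between -0.004 and 0.004 m); the robot touches nothing.
It fails at once if the paper cup is moved more than 30 mm (distance of paper_cup from where it was at the start of the episode above 0.03 m).
It fails at once if the tumbler is moved more than 30 mm (distance of tumbler from where it was at the start of the episode above 0.03 m).
It fails at once if the rabbit is moved more than 30 mm (distance of rabbit from where it was at the start of the episode above 0.03 m).
Of pot1, pot2, pot3, pot4 only 3 to 4 are there at a start; the rules pass over those that are not, and their reading is None.
At some moment in a run one of tray may be knocked a few centimetres aside while the robot is not near it.
It also fails if it takes over 192 s, if anything falls off the work surface, if the arm or the gripper's body presses on something with over 40 N, if the wrist force passes 120 N, or if a joint passes its speed limit or range.

## Robot

A 6-joint arm with a two-finger parallel gripper is mounted at the origin on the work surface. World frame = base frame: x ahead of the robot, y to its left, z up, the work surface at z = 0. Lengths are in m, angles in rad, forces in N, time in s.
With the tool pointing down it reaches from about 0.325 to 0.9 m from the base axis. Payload 3.5 kg.
Tool frame: the origin (TCP) lies at the very end of the fingers, on their centre line; the grasp point (between the pads) lies 19 mm behind it; z points along the fingers, y is the line along which they close (so a half turn about z gives the same grasp; the last joint's range is limited). The gripper opens to 85 mm and grips with 20 to 120 N. Pads are 22 mm wide; open, the fingers measure 114 mm over their backs; the gripper's body (76 mm by 85 mm) begins 54 mm behind the grasp point. The pads swing forward as they close: fully open they stand 13 mm farther back than shut.
Start: joints at [1.041, 0.276, -0.026, 1.268, 0, 1.467], TCP at [0.259, 0.569, 0.231] pointing down, gripper open.
Joint ranges: [-3.12, 3.12], [-0.85, 1.88], [-1.08, 1.24], [-1.95, 2.15], [-1.57, 1.53], [-3.14, 3.14]. Speed limits (rad/s): [2.57, 2.57, 3.14, 3.14, 3.14, 3.14].

## Interface

Orientations are given as a 3x3 rotation matrix whose columns are the frame's x, y, z axes.
In Python, from rig import robot gives the robot as it stands. The module is installed in compiled form; this text tells all that it offers.
- The arm moves only by the tool apply_moves, never from a script. Its arguments are lists of equal length, an entry for each row: "jaw": the opening, from -1 (shut) to 1 (fully open); "linear": the shift along the world's x, y, z in units of 25 mm (1.0 is 25 mm), a list of three; "angular": the turn, a rotation vector about the world's x, y, z in units of 0.12 rad (1.0 is 0.12 rad), a list of three. In form: {"jaw": [jaw, ...], "linear": [[tx, ty, tz], ...], "angular": [[rx, ry, rz], ...]}. A call has 1 to 10 rows; each row shifts and turns the commanded pose from where the row before left it; what a row does not reach is not made up. A row lasts 1/12 s, in which the tool goes at most 41.7 mm and 7.16 degrees, less where a joint would pass 70% of its speed; a pose out of reach is approached as far as the arm can. A call with a number of a shift or a turn outside -1 to 1 is refused whole. A call with a gripper value outside its range is refused whole. The fingers move at their own pace and stop on an object; "force" is the grip in N (left out, the last holds). Time passes only in rows, so rows that do not move let the fingers close. It gives the time, the measured TCP pose, the force, the opening and the grip force at its end, in the units of the state.
- robot.sense(): the state, without advancing time (a new reading comes with each control period).
- robot.grab_frame(name): name is "scene" or "side" or "wrist"; returns a dict with "img" (480x640x3 uint8, blue, green, red), "range_z" (480x640 float32, m along the optical axis (not along the pixel's ray), 0 where there is no reading), "camera_matrix" (3x3 intrinsics, pixels), "pose" (4x4, takes a point from camera to world coordinates). Camera axes: x right, y up, looking along -z (the intrinsics and any distortion apply to the point x, -y, -z); pixel columns grow to the right and rows downward; lengths in m; the calibration is good to about 2 mm. A picture is of the moment at which its call begins.
- robot.sign_off(): hands the job in; it is judged then, once.
The state is a dict: "t": time; "joint_pos": joint angles; "joint_velocities": joint speeds; "effort": joint torques, N m; "tcp_pos": TCP position; "tcp_rot": TCP orientation; "ft_force": force on the tool from outside, world axes, zero at the start; "torque": the same for the moment, N m; "width": finger opening in m; "gripper_force": force on a finger pad.
Only numpy, scipy, OpenCV 4.12 (cv2) and the standard library are available. Lean on these libraries where they do the work, as an engineer would, in place of code of your own. Each camera call takes 0.05 s, during which the arm holds its last target. There are 200 camera calls.

## Working session

There is one attempt and no reset: what is moved stays moved. The work goes in short steps, Python scripts to look and compute and a tool call to move; the robot and the scene stay as the last step left them, time stands still between calls to the robot, and variables do not carry over. Pictures are saved under pics/ and viewed, at most 14 in all, crops included, and the job is handed in when it is done.

Besides the shell and the picture viewer there is one more tool, called after "Call:" as a command line: name --argument value ..., lists and objects as JSON in quotes. apply_moves: Moves the arm, as the interface text tells. Its arguments: {"type":"object","properties":{"jaw":{"type":"array"},"linear":{"type":"array"},"angular":{"type":"array"},"force":{"type":"number"}},"required":["jaw","linear","angular"]}

```bash
mkdir -p pics; cat > h.py <<'E'
import numpy as np, cv2
from rig import robot
def grab(n):
    f=robot.grab_frame(n); np.savez(''+n+'.npz',**f); return f
def load(n): return dict(np.load(''+n+'.npz'))
def pts(f):
    "world xyz for each pixel from depth"
    K=f['camera_matrix'];d=f['range_z'];v,u=np.mgrid[0:480,0:640]
    c=np.stack([(u-K[0,2])/K[0,0]*d,-(v-K[1,2])/K[1,1]*d,-d],-1)
    P=c@f['pose'][:3,:3].T+f['pose'][:3,3]; P[d<=0]=np.nan; return P
def ray(f,u,v,z):
    K=f['camera_matrix'];r=f['pose'][:3,:3]@np.array([(u-K[0,2])/K[0,0],-(v-K[1,2])/K[1,1],-1]);o=f['pose'][:3,3]
    return o+r*(z-o[2])/r[2]
E
python3 - <<'E'
from h import *
for n in ('scene','side','wrist'):
    f=grab(n); cv2.imwrite(f'pics/{n}0.png',f['img']); print(n,f['pose'].round(3).tolist(),f['camera_matrix'].round(1).tolist())
s=robot.sense(); print(s['t'],s['tcp_pos'],s['tcp_rot'],s['width'])
E
```

```text
scene [[-0.833, -0.352, 0.428, 1.025], [0.554, -0.519, 0.652, 0.806], [-0.007, 0.779, 0.627, 0.789], [0.0, 0.0, 0.0, 1.0]] [[453.4, 0.0, 315.1], [0.0, 453.4, 234.3], [0.0, 0.0, 1.0]]
side [[0.799, 0.415, -0.436, -0.084], [-0.602, 0.555, -0.575, -0.75], [0.003, 0.721, 0.693, 1.096], [0.0, 0.0, 0.0, 1.0]] [[611.0, 0.0, 316.9], [0.0, 611.0, 225.8], [0.0, 0.0, 1.0]]
wrist [[0.413, -0.876, -0.249, 0.196], [0.911, 0.397, 0.115, 0.597], [-0.002, -0.275, 0.962, 0.372], [0.0, 0.0, 0.0, 1.0]] [[348.0, 0.0, 316.1], [0.0, 348.0, 240.4], [0.0, 0.0, 1.0]]
0.15 [0.25845033 0.56839513 0.23039389] [[-9.10280013e-01  4.13992174e-01 -8.81669132e-04]
 [ 4.13993078e-01  9.10278745e-01 -1.52878456e-03]
 [ 1.69659829e-04 -1.75662695e-03 -9.99998443e-01]] 0.08565324165485115
```

View pics/scene0.png

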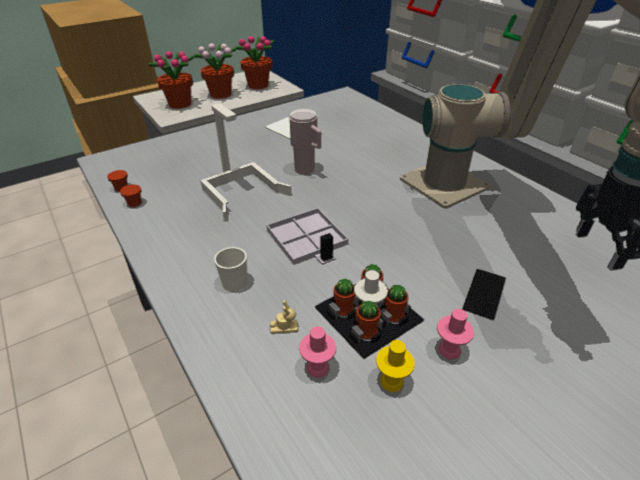

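View pics/side0.png

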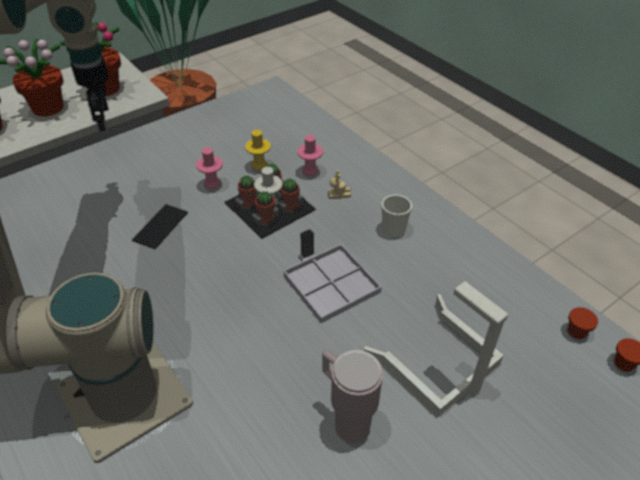

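Scene view: the white hold-down knob is at about (371,281), in the middle of the black carrier (368,313). The look-alikes are pink (318,350), pink (455,333) and yellow (395,365). All four pots are there: (344,295), (372,275), (397,301) and (369,318). The tray is at (307,236) with its grip at (326,246), and the stand is around (240,180).

```bash
python3 - <<'E'
from h import *
def rect(P):
    r=cv2.minAreaRect((P*1000).astype(np.float32)); return r
for n in ('scene','side'):
    f=load(n);P=pts(f);hsv=cv2.cvtColor(f['img'],cv2.COLOR_BGR2HSV);g=hsv[...,2].astype(int)
    X,Y,Z=P[...,0],P[...,1],P[...,2]
    v,u=np.mgrid[0:480,0:640]
    box=dict(scene=dict(car=(305,428,262,360),tray=(260,352,205,270),stand=(195,295,100,215),kn=(352,390,268,310)),
             side=dict(car=(218,320,160,240),tray=(278,385,240,322),stand=(360,510,280,412),kn=(252,285,165,197)))[n]
    def b(k): a=box[k]; return (u>=a[0])&(u<a[1])&(v>=a[2])&(v<a[3])&np.isfinite(Z)
    m=b('car')&(g<60)&(Z<0.015)&(Z>0)
    m=cv2.morphologyEx(m.astype(np.uint8),cv2.MORPH_OPEN,np.ones((3,3)))>0
    print(n,'car',m.sum(),np.median(Z[m]),rect(P[m][:,:2]))
    m=b('tray')&(Z>0.013)&(Z<0.026)
    print('tray rim',m.sum(),rect(P[m][:,:2]))
    m=b('tray')&(Z>0.07)&(g<70); print('grip top',m.sum(),np.median(P[m],0) if m.any() else 0, Z[b('tray')].max())
    m=b('stand')&(Z>0.028)&(Z<0.045)
    print('stand rail',m.sum(),rect(P[m][:,:2]))
    m=b('stand')&(Z>0.225); print('lamp',m.sum(),rect(P[m][:,:2]) if m.any() else 0,np.median(Z[m]))
    m=b('kn')&(hsv[...,1]<60)&(g>110)&(Z>0.112); 
    print('knob top',m.sum(),rect(P[m][:,:2]) if m.any() else 0, np.median(P[m],0))
    red=((hsv[...,0]<12)|(hsv[...,0]>172))&(hsv[...,1]>120)&b('car')&(Z>0.068)&(Z<0.078)
    gr=(hsv[...,0]>35)&(hsv[...,0]<90)&(hsv[...,1]>60)&b('car')&(Z>0.08)
    k,l,s,c=cv2.connectedComponentsWithStats(gr.astype(np.uint8))
    for i in range(1,k):
        if s[i,4]>15: print('cactus',s[i,4],P[l==i].mean(0).round(4),P[l==i][:,2].max().round(4))
    big=cv2.resize(f['img'][box['car'][2]-10:box['car'][3]+10,box['car'][0]-10:box['car'][1]+10],None,fx=4,fy=4)
    if n=='scene': cv2.imwrite('pics/crop1.png',big)
E
```

```text
scene car 1527 0.00799556965797199 ((549.4550170898438, 297.0702819824219), (174.17367553710938, 174.41134643554688), 1.6132038831710815)
tray rim 536 ((514.2605590820312, -0.2425079345703125), (205.67701721191406, 168.28323364257812), 85.99466705322266)
grip top 81 [0.52480886 0.09534304 0.07826624] 0.0824500887120373
stand rail 637 ((513.201416015625, -317.9552917480469), (324.12469482421875, 210.7162322998047), 2.478384494781494)
lamp 273 ((563.0254516601562, -374.990478515625), (32.01213455200195, 106.22074127197266), 3.161846160888672) 0.25316889524630404
knob top 111 ((548.0338745117188, 295.57623291015625), (26.145740509033203, 28.879817962646484), 54.62770080566406) [0.54860928 0.29566033 0.12510315]
cactus 75 [0.51   0.2549 0.0934] 0.0971
cactus 171 [0.5933 0.2617 0.0906] 0.0986
cactus 174 [0.512  0.3385 0.0907] 0.0971
cactus 197 [0.5911 0.3409 0.0906] 0.0967
side car 959 0.008227778838752586 ((546.1246337890625, 290.3809814453125), (174.45750427246094, 172.8712615966797), 1.5400739908218384)
tray rim 802 ((514.607666015625, -3.4429244995117188), (200.2900848388672, 170.98036193847656), 85.3115005493164)
grip top 0 0 0.06903914565134905
stand rail 1715 ((558.0023803710938, -319.37762451171875), (230.97268676757812, 213.8951873779297), 2.0157880783081055)
lamp 1090 ((561.1141357421875, -376.98553466796875), (34.209346771240234, 101.2626724243164), 2.2741036415100098) 0.25390478553606993
knob top 74 ((547.7811279296875, 295.46380615234375), (27.24728775024414, 33.920223236083984), 0.8063892126083374) [0.54710791 0.29273941 0.12486718]
cactus 44 [0.5894 0.3295 0.0924] 0.0984
cactus 94 [0.5034 0.3263 0.0909] 0.101
cactus 100 [0.5841 0.2492 0.0906] 0.0991
cactus 110 [0.5051 0.2475 0.0904] 0.0989
```

View pics/crop1.png

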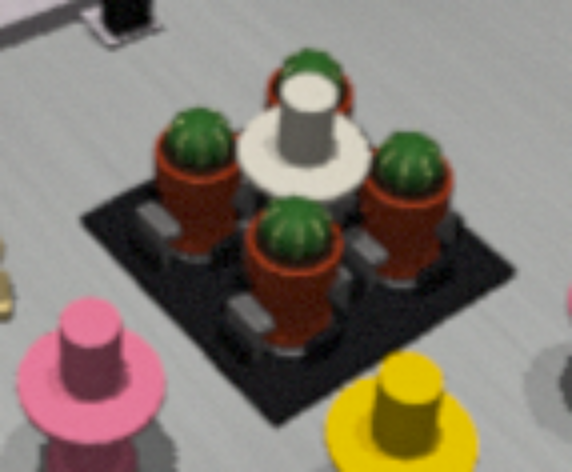

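Crop: the choice is confirmed. The white knob is in the carrier's middle at scene (371,281), its disc covers the rims of the four pots, and the clips sit at each socket's ±x sides. The knob top measures z = 0.125 (8+117), and the carrier measures 174 mm square, so both fit the given sizes. Moving above the knob.

Call:
apply_moves --jaw '[1,1,1,1,1,1,1,1,1,1]' --linear '[[1,-0.94,0],[1,-0.94,0],[1,-0.94,0],[1,-0.94,0],[1,-0.94,0],[1,-0.94,0],[1,-0.94,0],[1,-0.94,0],[1,-0.94,0],[1,-0.94,0]]' --angular '[[0,0,-1],[0,0,-1],[0,0,-1],[0,0,0],[0,0,0],[0,0,0],[0,0,0],[0,0,0],[0,0,0],[0,0,0]]'

```text
t: 0.98
tcp_pos: [0.5095, 0.3325, 0.231]
tcp_rot: [[-0.706, 0.708, -0.001], [0.708, 0.706, -0.0], [0.0, -0.001, -1.0]]
ft_force: [0.3, 0.0, 0.3]
width: 0.0854
gripper_force: 0.0
```

Call:
apply_moves --jaw '[1,1,1,1]' --linear '[[0.8,-0.77,0],[0.78,-0.77,0],[0,0,0],[0,0,0]]' --angular '[[0,0,0],[0,0,0],[0,0,0],[0,0,0]]'

```text
t: 1.32
tcp_pos: [0.5489, 0.2943, 0.2307]
tcp_rot: [[-0.704, 0.71, -0.001], [0.71, 0.704, -0.0], [0.001, -0.001, -1.0]]
ft_force: [0.1, -0.6, 0.7]
width: 0.0856
gripper_force: 0.0
```

```bash
python3 - <<'E'
from h import *
s=robot.sense();print(s['t'],s['tcp_pos'].round(4),s['tcp_rot'].round(3).tolist())
f=grab('wrist');P=pts(f);hsv=cv2.cvtColor(f['img'],cv2.COLOR_BGR2HSV);Z=P[...,2]
cv2.imwrite('pics/w1.png',f['img'])
gr=(hsv[...,0]>35)&(hsv[...,0]<90)&(hsv[...,1]>60)&(Z>0.078)&(Z<0.105)
k,l,st,c=cv2.connectedComponentsWithStats(gr.astype(np.uint8))
for i in range(1,k):
    if st[i,4]>50: print('cactus',st[i,4],P[l==i].mean(0).round(4),c[i])
m=(Z>0.118)&(Z<0.132);k,l,st,c=cv2.connectedComponentsWithStats(m.astype(np.uint8))
for i in range(1,k):
    if st[i,4]>200: print('top',st[i,4],cv2.minAreaRect((P[l==i][:,:2]*1000).astype(np.float32)),hsv[l==i].mean(0))
E
```

```text
1.3167 [0.5489 0.2943 0.2307] [[-0.704, 0.71, -0.001], [0.71, 0.704, -0.0], [0.001, -0.001, -1.0]]
cactus 1472 [0.5086 0.3348 0.0913] [314.99932065 156.03396739]
cactus 1273 [0.5857 0.3371 0.0911] [383.08405342 221.56166536]
cactus 1282 [0.5109 0.2575 0.091 ] [251.43213729 225.88923557]
cactus 1143 [0.5884 0.2596 0.0907] [319.21697288 285.09623797]
top 1223 ((549.7500610351562, 295.95172119140625), (29.25979232788086, 28.82975959777832), 6.613706111907959) [ 23.39574816  22.83319706 152.36958299]
```

View pics/w1.png

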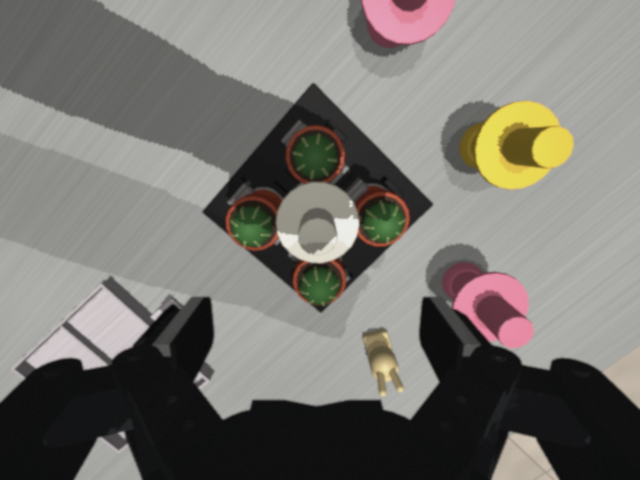

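Wrist view: the white knob is at (318,233) among the four cacti, with the rabbit at (380,355), pinks at (410,10) and (490,310), and yellow at (540,145). I turn the fingers to the x axis so they go down between the cacti, then descend onto the knob.

Call:
apply_moves --jaw '[1,1,1,1,1,1,1,1,1,1]' --linear '[[0,0,0],[0,0,0],[0,0.03,-0.4],[0,0,-0.8],[0,0,-0.8],[0,0,-0.8],[0,0,-0.8],[0,0,-0.8],[0,0,-0.6],[0,0,-0.4]]' --angular '[[0,0,-1],[0,0,-1],[0,0,-1],[0,0,-1],[0,0,-1],[0,0,-1],[0,0,-0.25],[0,0,0],[0,0,0],[0,0,0]]'

```text
t: 2.2
tcp_pos: [0.5457, 0.2968, 0.0942]
tcp_rot: [[-0.036, 0.999, -0.003], [0.999, 0.036, -0.001], [-0.001, -0.003, -1.0]]
ft_force: [-0.7, 0.4, -1.0]
width: 0.0859
gripper_force: 0.0
```

Call:
apply_moves --jaw '[-1,-1,-1,-1,-1,-1,-1,-1,-1,-1]' --linear '[[0,0,0],[0,0,0],[0,0,0],[0,0,0],[0,0,0],[0,0,0],[0,0,0],[0,0,0],[0,0,0],[0,0,0]]' --angular '[[0,0,0],[0,0,0],[0,0,0],[0,0,0],[0,0,0],[0,0,0],[0,0,0],[0,0,0],[0,0,0],[0,0,0]]' --force 80

```text
t: 3.03
tcp_pos: [0.5494, 0.2967, 0.0981]
tcp_rot: [[-0.034, 0.999, 0.003], [0.999, 0.034, 0.002], [0.001, 0.003, -1.0]]
ft_force: [-0.8, -0.2, 6.9]
width: 0.0282
gripper_force: 78.9
```

Call:
apply_moves --jaw '[-1,-1,-1,-1,-1,-1,-1,-1,-1,-1]' --linear '[[0,0,0.2],[0,0,0.2],[0,0,0.3],[0,0,0.3],[0,0,0.4],[0,0,0.4],[0,0,0.4],[0,0,0.6],[0,0,0.8],[0,0,0.8]]' --angular '[[0,0,0],[0,0,0],[0,0,0],[0,0,0],[0,0,0],[0,0,0],[0,0,0],[0,0,0],[0,0,0],[0,0,0]]'

```text
t: 3.87
tcp_pos: [0.5478, 0.2961, 0.2077]
tcp_rot: [[-0.034, 0.999, -0.001], [0.999, 0.034, -0.0], [-0.0, -0.001, -1.0]]
ft_force: [0.8, 0.2, -0.5]
width: 0.0275
gripper_force: 80.6
```

```bash
python3 - <<'E'
from h import *
s=robot.sense();print(s['t'],s['tcp_pos'].round(4),s['width'],s['ft_force'].round(1))
f=grab('side');P=pts(f);hsv=cv2.cvtColor(f['img'],cv2.COLOR_BGR2HSV)
cv2.imwrite('pics/s2.png',f['img'])
for n,(u,v) in dict(pinkL=(209,158),yel=(258,135),pinkR=(310,142),rab=(339,185),cup=(396,210),tumb=(358,370),blackpad=(160,227)).items(): print(n,P[v,u].round(3))
E
```

```text
3.8667 [0.5478 0.2961 0.2077] 0.027509107014622326 [ 0.8  0.2 -0.5]
pinkL [0.47  0.458 0.098]
yel [0.522 0.281 0.251]
pinkR [0.718 0.341 0.111]
rab [0.721 0.215 0.041]
cup [0.78  0.053 0.037]
tumb [ 0.325 -0.329  0.195]
blackpad [0.275 0.387 0.011]
```

View pics/s2.png

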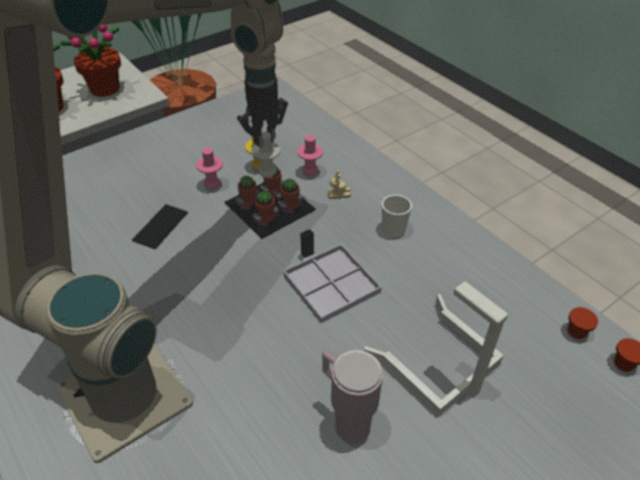

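Side view: the hold-down is out and held at (265,145), with the pots left in the carrier. I set it down on free table at about (0.38, 0.17).

Call:
apply_moves --jaw '[-1,-1,-1,-1,-1,-1,-1,-1,-1,-1]' --linear '[[-0.5,-0.4,0.1],[-0.9,-0.7,0],[-1,-0.75,0],[-1,-0.75,0],[-1,-0.75,0],[-1,-0.75,0],[-0.9,-0.65,0],[-0.4,-0.3,0],[0,0,-0.7],[0,0,-0.8]]' --angular '[[0,0,0],[0,0,0],[0,0,0],[0,0,0],[0,0,0],[0,0,0],[0,0,0],[0,0,0],[0,0,0],[0,0,0]]'

```text
t: 4.75
tcp_pos: [0.3825, 0.1702, 0.1731]
tcp_rot: [[-0.033, 0.999, 0.006], [0.999, 0.033, 0.002], [0.002, 0.006, -1.0]]
ft_force: [-0.2, -0.6, -1.4]
width: 0.0279
gripper_force: 81.0
```

Call:
apply_moves --jaw '[-1,-1,-1,-1,-1,-1,-1,-1,-1]' --linear '[[0,0,-0.8],[0,0,-0.8],[0,0,-0.7],[0,0,-0.4],[0,0,-0.2],[0,0,-0.15],[0,0,-0.1],[0,0,0],[0,0,0]]' --angular '[[0,0,0],[0,0,0],[0,0,0],[0,0,0],[0,0,0],[0,0,0],[0,0,0],[0,0,0],[0,0,0]]'

```text
t: 5.5
tcp_pos: [0.3815, 0.1702, 0.0933]
tcp_rot: [[-0.034, 0.999, 0.001], [0.999, 0.034, 0.0], [0.0, 0.001, -1.0]]
ft_force: [0.4, 0.9, -1.2]
width: 0.028
gripper_force: 81.0
```

Call:
apply_moves --jaw '[-1,-1,-1]' --linear '[[0,0,-0.1],[0,0,0],[0,0,0]]' --angular '[[0,0,0],[0,0,0],[0,0,0]]'

```text
t: 5.75
tcp_pos: [0.3809, 0.17, 0.0903]
tcp_rot: [[-0.034, 0.999, 0.0], [0.999, 0.034, 0.0], [0.0, 0.0, -1.0]]
ft_force: [0.0, -0.0, -2.0]
width: 0.0276
gripper_force: 81.0
```

Call:
apply_moves --jaw '[-1,-1,-1]' --linear '[[0,0,-0.08],[0,0,0],[0,0,0]]' --angular '[[0,0,0],[0,0,0],[0,0,0]]'

```text
t: 6.0
tcp_pos: [0.3814, 0.1702, 0.0901]
tcp_rot: [[-0.034, 0.999, 0.001], [0.999, 0.034, 0.0], [0.0, 0.001, -1.0]]
ft_force: [-4.1, -2.3, 13.3]
width: 0.0276
gripper_force: 83.1
```

Call:
apply_moves --jaw '[1,1,1,1,1,1,1,1,1,1]' --linear '[[0,0,0],[0,0,0],[0,0,0],[0,0,0],[0,0,0.5],[0,0,1],[0,0,1],[0,0,1],[0,0,1],[0.5,0.3,0.3]]' --angular '[[0,0,0],[0,0,0],[0,0,0],[0,0,0],[0,0,0],[0,0,0],[0,0,0],[0,0,0],[0,0,1],[0,0,1]]'

```text
t: 6.83
tcp_pos: [0.3934, 0.1773, 0.2115]
tcp_rot: [[-0.276, 0.961, 0.003], [0.961, 0.276, 0.001], [-0.0, 0.004, -1.0]]
ft_force: [1.1, 0.1, -0.6]
width: 0.0856
gripper_force: 0.0
```

Call:
apply_moves --jaw '[1,1,1,1,1,1,1]' --linear '[[0.9,0.6,0],[1,0.7,0],[1,0.7,0],[1,0.65,0],[0.7,0.4,0],[0,0,0],[0,0,0]]' --angular '[[0,0,1],[0,0,1],[0,0,1],[0,0,1],[0,0,0.25],[0,0,0],[0,0,0]]'

```text
t: 7.42
tcp_pos: [0.5086, 0.2539, 0.2072]
tcp_rot: [[-0.706, 0.708, -0.001], [0.708, 0.706, -0.001], [0.001, -0.001, -1.0]]
ft_force: [-0.5, -0.0, 1.2]
width: 0.0853
gripper_force: 0.0
```

```bash
cat >> h.py <<'E'
def tray(f,show=None):
    "tray origin, yaw from the rim and grip top"
    P=pts(f);Z=P[...,2];X=P[...,0];Y=P[...,1]
    near=(abs(X-.515)<.17)&(abs(Y+.0)<.17)
    m=(near&(Z>0.013)&(Z<0.024)&(Y<.1)).astype(np.uint8)
    k,l,st,c=cv2.connectedComponentsWithStats(m,connectivity=8)
    i=1+np.argmax(st[1:,4]); q=P[l==i][:,:2]
    g=near&(Z>.074)&(Z<.085)&(f['img'].max(2)<80)
    return len(q),cv2.minAreaRect((q*1000).astype(np.float32)),P[g].mean(0).round(4) if g.any() else None
def cacti(f):
    P=pts(f);Z=P[...,2];hsv=cv2.cvtColor(f['img'],cv2.COLOR_BGR2HSV)
    gr=(hsv[...,0]>35)&(hsv[...,0]<90)&(hsv[...,1]>60)&(Z>0.07)&(Z<0.3)
    k,l,st,c=cv2.connectedComponentsWithStats(gr.astype(np.uint8))
    return [(st[i,4],P[l==i].mean(0).round(4).tolist(),P[l==i][:,2].max().round(4)) for i in range(1,k) if st[i,4]>15 and abs(P[l==i].mean(0)[1])<.45 and P[l==i].mean(0)[0]<.7]
E
python3 - <<'E'
from h import *
s=robot.sense();print(s['t'],s['tcp_pos'].round(4),s['tcp_rot'].round(3).tolist())
f=grab('wrist');print(cacti(f));P=pts(f)
f=grab('side');cv2.imwrite('pics/s3.png',f['img']);print(tray(f)); print(tray(grab('scene')))
P=pts(f);print('holddown top?',cv2.minAreaRect((P[(abs(P[...,0]-.38)<.04)&(abs(P[...,1]-.17)<.04)&(abs(P[...,2]-.117)<.006)][:,:2]*1000).astype(np.float32)))
E
```

```text
7.4167 [0.5086 0.2539 0.2072] [[-0.706, 0.708, -0.001], [0.708, 0.706, -0.001], [0.001, -0.001, -1.0]]
[(np.int32(1792), [0.5068, 0.3333, 0.0909], np.float64(0.0964)), (np.int32(1601), [0.5843, 0.3357, 0.0903], np.float64(0.0965)), (np.int32(1519), [0.5091, 0.2562, 0.0906], np.float64(0.0962)), (np.int32(1357), [0.5866, 0.2584, 0.0902], np.float64(0.096))]
(660, ((513.42333984375, -16.865615844726562), (172.24606323242188, 170.95555114746094), 86.07096099853516), array([0.4797, 0.1069, 0.0792]))
(448, ((513.4037475585938, -17.72010040283203), (172.82843017578125, 169.6182098388672), 85.29608154296875), array([0.5243, 0.093 , 0.0789]))
holddown top? ((379.9458923339844, 167.1980438232422), (30.7748966217041, 27.87215232849121), 57.70295333862305)
```

Hold-down stands at (0.380, 0.167). Tray centre is (0.5134, -0.0173) with yaw about -4.3°, and the 172 mm square reading fits. Now the first pot (-,-).

Call:
apply_moves --jaw '[1,1,1,1,1,1,1,1,1,1]' --linear '[[0.02,0,-0.6],[0.02,0,-1],[0,0,-1],[0,0,-1],[0,0,-1],[0,0,-0.9],[0,0,-0.6],[0,0,-0.3],[0,0,-0.1],[0,0,0]]' --angular '[[0,0,0],[0,0,0],[0,0,0],[0,0,0],[0,0,0],[0,0,0],[0,0,0],[0,0,0],[0,0,0],[0,0,0]]'

```text
t: 8.4
tcp_pos: [0.5086, 0.2534, 0.0456]
tcp_rot: [[-0.706, 0.708, -0.001], [0.708, 0.706, -0.0], [0.0, -0.001, -1.0]]
ft_force: [0.7, -0.6, 0.6]
width: 0.0855
gripper_force: 0.0
```

Call:
apply_moves --jaw '[-1,-1,-1,-1,-1,-1,-1,-1]' --linear '[[0,0,0],[0,0,0],[0,0,0],[0,0,0],[0,0,0],[0,0,0],[0,0,0],[0,0,0]]' --angular '[[0,0,0],[0,0,0],[0,0,0],[0,0,0],[0,0,0],[0,0,0],[0,0,0],[0,0,0]]' --force 80

```text
t: 9.07
tcp_pos: [0.5107, 0.2542, 0.0473]
tcp_rot: [[-0.706, 0.708, 0.003], [0.708, 0.706, 0.001], [-0.002, 0.003, -1.0]]
ft_force: [-1.1, -0.8, 6.3]
width: 0.0479
gripper_force: 82.5
```

Call:
apply_moves --jaw '[-1,-1,-1,-1,-1,-1,-1,-1,-1,-1]' --linear '[[0,0,0.2],[0,0,0.2],[0,0,0.3],[0,0,0.4],[0,0,0.5],[0,0,0.7],[0,0,0.8],[0,0,0.9],[0,0,0.7],[0,0,0.3]]' --angular '[[0,0,0],[0,0,0],[0,0,0],[0,0,0],[0,0,0],[0,0,0],[0,0,0],[0,0,0],[0,0,0],[0,0,0]]'

```text
t: 9.9
tcp_pos: [0.5107, 0.2544, 0.1746]
tcp_rot: [[-0.706, 0.708, 0.005], [0.708, 0.706, 0.002], [-0.002, 0.005, -1.0]]
ft_force: [0.1, 0.6, -0.7]
width: 0.0479
gripper_force: 84.6
```

Call:
apply_moves --jaw '[-1,-1,-1,-1,-1,-1,-1,-1,-1,-1]' --linear '[[0.1,-0.5,0],[0.1,-0.9,0],[0.1,-1,0],[0.2,-1,0],[0.2,-1,0],[0.2,-1,0],[0.2,-1,0],[0.2,-1,0],[0.1,-1,0],[0.1,-1,0]]' --angular '[[0,0,0],[0,0,0],[0,0,0],[0,0,0],[0,0,0],[0,0,0],[0,0,0],[0,0,0],[0,0,0],[0,0,0]]'

```text
t: 10.73
tcp_pos: [0.5455, 0.0169, 0.1694]
tcp_rot: [[-0.706, 0.708, -0.003], [0.708, 0.706, -0.0], [0.002, -0.002, -1.0]]
ft_force: [0.5, 0.1, -1.7]
width: 0.0479
gripper_force: 84.6
```

Call:
apply_moves --jaw '[-1,-1,-1,-1,-1,-1]' --linear '[[0.05,-1,0],[0,-1,0],[0,-0.8,0],[0,-0.4,0],[0,0,0],[0,0,0]]' --angular '[[0,0,0],[0,0,0],[0,0,0],[0,0,0],[0,0,0],[0,0,0]]'

```text
t: 11.23
tcp_pos: [0.5472, -0.0613, 0.1699]
tcp_rot: [[-0.705, 0.709, -0.001], [0.709, 0.705, 0.001], [0.002, -0.0, -1.0]]
ft_force: [-0.7, -0.9, -1.7]
width: 0.048
gripper_force: 84.6
```

```bash
python3 - <<'E'
from h import *
s=robot.sense();print(s['t'],s['tcp_pos'].round(4),s['width'])
f=grab('side');cv2.imwrite('pics/s4.png',f['img']);print(tray(f),cacti(f)); f=grab('scene');print(tray(f),cacti(f))
E
```

```text
11.2333 [ 0.5472 -0.0613  0.1699] 0.04797147782411117
(664, ((513.892578125, -16.644073486328125), (173.7218780517578, 171.46104431152344), 85.5819091796875), array([0.519 , 0.0859, 0.0793])) [(np.int32(106), [0.5824, 0.3293, 0.0895], np.float64(0.0996)), (np.int32(103), [0.5036, 0.3262, 0.0891], np.float64(0.1008)), (np.int32(107), [0.5846, 0.2496, 0.0892], np.float64(0.0995)), (np.int32(23), [-0.0068, -0.0897, 0.2704], np.float64(0.2783)), (np.int32(41), [0.0164, -0.0949, 0.2497], np.float64(0.2661)), (np.int32(149), [-0.0311, -0.0838, 0.2546], np.float64(0.2771)), (np.int32(371), [-0.0116, -0.0884, 0.2188], np.float64(0.2628)), (np.int32(16), [-0.0595, -0.0771, 0.2392], np.float64(0.2479)), (np.int32(16), [-0.0518, -0.0786, 0.2323], np.float64(0.2397))]
(445, ((512.4309692382812, -17.801559448242188), (172.709716796875, 168.65802001953125), 85.5732421875), array([0.5237, 0.0931, 0.0789])) [(np.int32(66), [-0.6336, -0.193, 0.285], np.float64(0.2993)), (np.int32(116), [-0.6512, 0.2003, 0.0946], np.float64(0.1212)), (np.int32(392), [0.0465, 0.1952, 0.2312], np.float64(0.2801)), (np.int32(17), [0.0609, 0.026, 0.1556], np.float64(0.1627)), (np.int32(54), [0.5457, -0.0438, 0.2137], np.float64(0.2382)), (np.int32(182), [0.5937, 0.262, 0.09], np.float64(0.0979)), (np.int32(190), [0.5124, 0.3385, 0.0894], np.float64(0.0978)), (np.int32(211), [0.5914, 0.3412, 0.09], np.float64(0.0983))]
```

Call:
apply_moves --jaw '[-1,-1,-1,-1,-1,-1,-1,-1,-1,-1]' --linear '[[0.06,0,-0.5],[0.06,0,-0.8],[0,0,-0.9],[0,0,-0.9],[0,0,-0.8],[0,0,-0.6],[0,0,-0.3],[0,0,-0.15],[0,0,-0.1],[0,0,0]]' --angular '[[0,0,0],[0,0,0],[0,0,0],[0,0,0],[0,0,0],[0,0,0],[0,0,0],[0,0,0],[0,0,0],[0,0,0]]'

```text
t: 12.17
tcp_pos: [0.5514, -0.0609, 0.0447]
tcp_rot: [[-0.707, 0.708, 0.001], [0.708, 0.707, -0.0], [-0.001, 0.0, -1.0]]
ft_force: [0.0, 0.6, -0.6]
width: 0.0479
gripper_force: 84.6
```

Call:
apply_moves --jaw '[-1,-1]' --linear '[[0,0,-0.05],[0,0,0]]' --angular '[[0,0,0],[0,0,0]]'

```text
t: 12.33
tcp_pos: [0.5519, -0.0614, 0.044]
tcp_rot: [[-0.706, 0.708, 0.002], [0.708, 0.706, -0.0], [-0.002, 0.001, -1.0]]
ft_force: [0.6, -0.3, -1.2]
width: 0.0479
gripper_force: 84.6
```

Call:
apply_moves --jaw '[-1,-1,1,1,1,1,1,1,1,1]' --linear '[[0,0,-0.07],[0,0,0],[0,0,0],[0,0,0],[0,0,0],[0,0,0],[0,0,0.4],[0,0,0.8],[0,0,1],[0,0,1]]' --angular '[[0,0,0],[0,0,0],[0,0,0],[0,0,0],[0,0,0],[0,0,0],[0,0,0],[0,0,0],[0,0,0],[0,0,0]]'

```text
t: 13.17
tcp_pos: [0.5503, -0.0612, 0.1222]
tcp_rot: [[-0.706, 0.708, -0.001], [0.708, 0.706, 0.0], [0.001, -0.001, -1.0]]
ft_force: [0.4, -0.2, -0.3]
width: 0.0853
gripper_force: 0.0
```

Call:
apply_moves --jaw '[1,1,1,1,1,1,1,1,1,1]' --linear '[[0,0,1],[0,0.4,0.6],[0.1,1,0],[0.1,1,0],[0.2,1,0],[0.2,1,0],[0.2,1,0],[0.2,1,0],[0.2,1,0],[0.1,1,0]]' --angular '[[0,0,0],[0,0,0],[0,0,0],[0,0,0],[0,0,0],[0,0,0],[0,0,0],[0,0,0],[0,0,0],[0,0,0]]'

```text
t: 14.0
tcp_pos: [0.584, 0.15, 0.1622]
tcp_rot: [[-0.706, 0.708, 0.001], [0.708, 0.706, 0.0], [-0.001, 0.001, -1.0]]
ft_force: [0.5, -0.3, -0.0]
width: 0.0851
gripper_force: 0.0
```

Call:
apply_moves --jaw '[1,1,1,1,1,1,1]' --linear '[[0.1,1,0],[0.1,1,0],[0,1,0],[0,0.8,0],[0,0.5,0],[0,0,0],[0,0,0]]' --angular '[[0,0,0],[0,0,0],[0,0,0],[0,0,0],[0,0,0],[0,0,0],[0,0,0]]'

```text
t: 14.58
tcp_pos: [0.5883, 0.2562, 0.1615]
tcp_rot: [[-0.707, 0.707, -0.0], [0.707, 0.707, -0.001], [-0.0, -0.0, -1.0]]
ft_force: [-0.4, 0.2, -0.5]
width: 0.0856
gripper_force: 0.0
```

```bash
cat >> h.py <<'E'
def check():
    s=robot.sense();print(round(s['t'],2),s['tcp_pos'].round(4),round(s['width'],4))
    for n in ('side','scene'):
        f=grab(n);print(n,tray(f));print([(int(a),b,float(c)) for a,b,c in cacti(f) if b[0]>.35])
E
python3 -c "
from h import *
check()"
```

```text
14.58 [0.5883 0.2562 0.1615] 0.0856
side (584, ((512.7442016601562, -17.359413146972656), (173.10137939453125, 169.0262451171875), 85.60557556152344), array([0.5109, 0.0417, 0.0795]))
[(107, [0.5826, 0.329, 0.0894], 0.1016), (109, [0.5032, 0.3259, 0.089], 0.0998), (105, [0.5837, 0.2483, 0.0888], 0.1002), (140, [0.5467, -0.0675, 0.0855], 0.0943)]
scene (197, ((563.8949584960938, -20.495460510253906), (76.72493743896484, 175.14724731445312), 0.6165904998779297), array([0.5354, 0.0436, 0.0789]))
[(112, [0.5553, -0.0542, 0.0841], 0.0934), (184, [0.5939, 0.2622, 0.0894], 0.0977), (193, [0.5121, 0.3382, 0.0895], 0.098), (212, [0.5912, 0.3408, 0.0898], 0.0978)]
```

Pot 1 stands in cell B. Its cactus is about 5 mm lower than those in the carrier, as it should be. Next is the (+,-) pot.

Call:
apply_moves --jaw '[1,1,1,1,1,1,1,1,1]' --linear '[[0.05,0,-0.6],[0,0,-1],[0,0,-1],[0,0,-0.9],[0,0,-0.6],[0,0,-0.4],[0,0,-0.1],[0,0,0],[0,0,0]]' --angular '[[0,0,0],[0,0,0],[0,0,0],[0,0,0],[0,0,0],[0,0,0],[0,0,0],[0,0,0],[0,0,0]]'

```text
t: 15.43
tcp_pos: [0.5907, 0.256, 0.0474]
tcp_rot: [[-0.706, 0.709, 0.002], [0.709, 0.706, 0.0], [-0.001, 0.001, -1.0]]
ft_force: [-0.0, 0.2, -0.7]
width: 0.0853
gripper_force: 0.0
```

Call:
apply_moves --jaw '[-1,-1,-1,-1,-1,-1,-1,-1]' --linear '[[0,0,0],[0,0,0],[0,0,0],[0,0,0],[0,0,0],[0,0,0],[0,0,0],[0,0,0]]' --angular '[[0,0,0],[0,0,0],[0,0,0],[0,0,0],[0,0,0],[0,0,0],[0,0,0],[0,0,0]]' --force 80

```text
t: 16.1
tcp_pos: [0.5909, 0.2566, 0.0479]
tcp_rot: [[-0.706, 0.708, 0.003], [0.708, 0.706, 0.001], [-0.001, 0.002, -1.0]]
ft_force: [0.0, -1.2, 5.8]
width: 0.048
gripper_force: 82.6
```

Call:
apply_moves --jaw '[-1,-1,-1,-1,-1,-1,-1,-1,-1,-1]' --linear '[[0,0,0.2],[0,0,0.2],[0,0,0.3],[0,0,0.4],[0,0,0.5],[0,0,0.7],[0,0,0.8],[0,0,0.9],[0,0,0.7],[0,0,0.3]]' --angular '[[0,0,0],[0,0,0],[0,0,0],[0,0,0],[0,0,0],[0,0,0],[0,0,0],[0,0,0],[0,0,0],[0,0,0]]'

```text
t: 16.93
tcp_pos: [0.5918, 0.2569, 0.1764]
tcp_rot: [[-0.706, 0.708, 0.006], [0.708, 0.706, 0.002], [-0.003, 0.006, -1.0]]
ft_force: [0.3, 0.0, -0.8]
width: 0.0476
gripper_force: 84.9
```

Call:
apply_moves --jaw '[-1,-1,-1,-1,-1,-1,-1,-1,-1,-1]' --linear '[[-0.2,-0.5,0],[-0.3,-0.9,0],[-0.4,-1,0],[-0.4,-1,0],[-0.4,-1,0],[-0.4,-1,0],[-0.4,-1,0],[-0.4,-1,0],[-0.4,-1,0],[-0.4,-1,0]]' --angular '[[0,0,0],[0,0,0],[0,0,0],[0,0,0],[0,0,0],[0,0,0],[0,0,0],[0,0,0],[0,0,0],[0,0,0]]'

```text
t: 17.77
tcp_pos: [0.495, 0.0198, 0.1705]
tcp_rot: [[-0.706, 0.708, -0.002], [0.708, 0.706, -0.0], [0.001, -0.002, -1.0]]
ft_force: [1.0, -1.2, -1.1]
width: 0.0476
gripper_force: 84.9
```

Call:
apply_moves --jaw '[-1,-1,-1,-1,-1,-1]' --linear '[[-0.4,-1,0],[-0.4,-1,0],[-0.3,-0.7,0],[-0.1,-0.3,0],[0,0,0],[0,0,0]]' --angular '[[0,0,0],[0,0,0],[0,0,0],[0,0,0],[0,0,0],[0,0,0]]'

```text
t: 18.27
tcp_pos: [0.4667, -0.0537, 0.171]
tcp_rot: [[-0.705, 0.709, -0.001], [0.709, 0.705, 0.001], [0.001, 0.0, -1.0]]
ft_force: [-0.0, -0.0, -1.6]
width: 0.0473
gripper_force: 84.9
```

```bash
python3 -c "
from h import *
check()"
```

```text
18.27 [ 0.4667 -0.0537  0.171 ] 0.0473
side (489, ((512.773193359375, -18.223045349121094), (171.74716186523438, 170.1479034423828), 84.90555572509766), array([0.5267, 0.0203, 0.0794]))
[(111, [0.5823, 0.3291, 0.0891], 0.0999), (106, [0.5034, 0.3262, 0.0894], 0.1019), (135, [0.5463, -0.0667, 0.0861], 0.0952)]
scene (201, ((560.0761108398438, -20.578819274902344), (170.7464599609375, 78.23400115966797), 88.2969970703125), array([0.5353, 0.0435, 0.0789]))
[(40, [0.4669, -0.035, 0.2151], 0.2427), (112, [0.5555, -0.0539, 0.0841], 0.0931), (190, [0.5123, 0.3385, 0.0894], 0.0973), (210, [0.5913, 0.341, 0.0901], 0.0983)]
```

Call:
apply_moves --jaw '[-1,-1,-1,-1,-1,-1,-1,-1,-1,-1]' --linear '[[0.06,0,-0.5],[0.06,0,-0.8],[0,0,-0.9],[0,0,-0.9],[0,0,-0.8],[0,0,-0.6],[0,0,-0.3],[0,0,-0.15],[0,0,-0.1],[0,0,-0.07]]' --angular '[[0,0,0],[0,0,0],[0,0,0],[0,0,0],[0,0,0],[0,0,0],[0,0,0],[0,0,0],[0,0,0],[0,0,0]]'

```text
t: 19.2
tcp_pos: [0.4712, -0.0537, 0.0438]
tcp_rot: [[-0.707, 0.708, 0.001], [0.708, 0.707, -0.0], [-0.001, 0.001, -1.0]]
ft_force: [-0.6, -0.2, -1.1]
width: 0.0478
gripper_force: 84.9
```

Call:
apply_moves --jaw '[-1,-1]' --linear '[[0,0,-0.04],[0,0,0]]' --angular '[[0,0,0],[0,0,0]]'

```text
t: 19.37
tcp_pos: [0.4711, -0.0539, 0.043]
tcp_rot: [[-0.706, 0.708, 0.002], [0.708, 0.706, -0.0], [-0.001, 0.001, -1.0]]
ft_force: [0.4, 0.6, -0.8]
width: 0.0477
gripper_force: 85.1
```

Call:
apply_moves --jaw '[-1,-1,1,1,1,1,1,1,1,1]' --linear '[[0,0,-0.03],[0,0,0],[0,0,0],[0,0,0],[0,0,0],[0,0,0],[0,0,0.4],[0,0,0.8],[0,0,1],[0,0,1]]' --angular '[[0,0,0],[0,0,0],[0,0,0],[0,0,0],[0,0,0],[0,0,0],[0,0,0],[0,0,0],[0,0,0],[0,0,0]]'

```text
t: 20.2
tcp_pos: [0.4695, -0.0536, 0.1225]
tcp_rot: [[-0.706, 0.708, -0.001], [0.708, 0.706, 0.0], [0.001, -0.001, -1.0]]
ft_force: [0.2, -0.9, 0.6]
width: 0.0854
gripper_force: 0.0
```

Call:
apply_moves --jaw '[1,1,1,1,1,1,1,1,1,1]' --linear '[[0,0,1],[0,0.5,0.6],[0.1,1,0],[0.1,1,0],[0.15,1,0],[0.15,1,0],[0.15,1,0],[0.15,1,0],[0.15,1,0],[0.1,1,0]]' --angular '[[0,0,0],[0,0,0],[0,0,0],[0,0,0],[0,0,0],[0,0,0],[0,0,0],[0,0,0],[0,0,0],[0,0,0]]'

```text
t: 21.03
tcp_pos: [0.4967, 0.16, 0.1623]
tcp_rot: [[-0.706, 0.708, 0.001], [0.708, 0.706, 0.0], [-0.0, 0.001, -1.0]]
ft_force: [0.4, -0.8, 0.4]
width: 0.0857
gripper_force: 0.0
```

Call:
apply_moves --jaw '[1,1,1,1,1,1,1,1,1,1]' --linear '[[0.1,1,0],[0.1,1,0],[0.1,1,0],[0.1,1,0],[0,1,0],[0,1,0],[0,0.7,0],[0,0.3,0],[0,0,0],[0,0,0]]' --angular '[[0,0,0],[0,0,0],[0,0,0],[0,0,0],[0,0,0],[0,0,0],[0,0,0],[0,0,0],[0,0,0],[0,0,0]]'

```text
t: 21.87
tcp_pos: [0.5063, 0.3333, 0.1617]
tcp_rot: [[-0.706, 0.708, -0.0], [0.708, 0.706, -0.001], [-0.0, -0.001, -1.0]]
ft_force: [0.6, -0.6, -0.4]
width: 0.0853
gripper_force: 0.0
```

```bash
python3 -c "
from h import *
check()"
```

```text
21.87 [0.5063 0.3333 0.1617] 0.0853
side (516, ((511.78607177734375, -17.239883422851562), (173.404052734375, 170.1532745361328), 84.95173645019531), array([0.4902, 0.0225, 0.0799]))
[(107, [0.5827, 0.3295, 0.089], 0.1018), (97, [0.5027, 0.3259, 0.0888], 0.0989), (140, [0.5458, -0.0672, 0.0859], 0.0937), (143, [0.4654, -0.06, 0.0857], 0.0942)]
scene (191, ((562.3935546875, -21.1131591796875), (173.8923797607422, 76.82322692871094), 89.23670959472656), array([0.5194, 0.0227, 0.079 ]))
[(103, [0.4754, -0.0471, 0.084], 0.0945), (113, [0.5548, -0.0544, 0.0839], 0.0921), (186, [0.5125, 0.339, 0.0894], 0.0977), (211, [0.5912, 0.3409, 0.0898], 0.0976)]
```

Two pots are in. Now the third, (-,+).

Call:
apply_moves --jaw '[1,1,1,1,1,1,1,1,1]' --linear '[[0.03,0,-0.6],[0,0,-1],[0,0,-1],[0,0,-0.9],[0,0,-0.6],[0,0,-0.4],[0,0,-0.1],[0,0,0],[0,0,0]]' --angular '[[0,0,0],[0,0,0],[0,0,0],[0,0,0],[0,0,0],[0,0,0],[0,0,0],[0,0,0],[0,0,0]]'

```text
t: 22.72
tcp_pos: [0.5081, 0.3337, 0.0476]
tcp_rot: [[-0.706, 0.708, 0.001], [0.708, 0.706, 0.001], [-0.001, 0.001, -1.0]]
ft_force: [-0.4, 0.2, 0.5]
width: 0.0852
gripper_force: 0.0
```

Call:
apply_moves --jaw '[-1,-1,-1,-1,-1,-1,-1,-1]' --linear '[[0,0,0],[0,0,0],[0,0,0],[0,0,0],[0,0,0],[0,0,0],[0,0,0],[0,0,0]]' --angular '[[0,0,0],[0,0,0],[0,0,0],[0,0,0],[0,0,0],[0,0,0],[0,0,0],[0,0,0]]' --force 80

```text
t: 23.38
tcp_pos: [0.5083, 0.3343, 0.0481]
tcp_rot: [[-0.706, 0.708, 0.002], [0.708, 0.706, 0.001], [-0.001, 0.002, -1.0]]
ft_force: [-1.2, -0.4, 6.3]
width: 0.0479
gripper_force: 82.6
```

Call:
apply_moves --jaw '[-1,-1,-1,-1,-1,-1,-1,-1,-1,-1]' --linear '[[0,0,0.2],[0,0,0.2],[0,0,0.3],[0,0,0.4],[0,0,0.5],[0,0,0.7],[0,0,0.8],[0,0,0.9],[0,0,0.7],[0,0,0.3]]' --angular '[[0,0,0],[0,0,0],[0,0,0],[0,0,0],[0,0,0],[0,0,0],[0,0,0],[0,0,0],[0,0,0],[0,0,0]]'

```text
t: 24.22
tcp_pos: [0.5088, 0.3347, 0.1761]
tcp_rot: [[-0.706, 0.708, 0.005], [0.708, 0.706, 0.003], [-0.001, 0.006, -1.0]]
ft_force: [0.5, -0.0, -1.1]
width: 0.0478
gripper_force: 84.6
```

Call:
apply_moves --jaw '[-1,-1,-1,-1,-1,-1,-1,-1,-1,-1]' --linear '[[0.1,-0.5,0],[0.2,-0.9,0],[0.2,-1,0],[0.2,-1,0],[0.2,-1,0],[0.2,-1,0],[0.2,-1,0],[0.2,-1,0],[0.2,-1,0],[0.2,-1,0]]' --angular '[[0,0,0],[0,0,0],[0,0,0],[0,0,0],[0,0,0],[0,0,0],[0,0,0],[0,0,0],[0,0,0],[0,0,0]]'

```text
t: 25.05
tcp_pos: [0.5534, 0.0966, 0.1704]
tcp_rot: [[-0.706, 0.708, -0.003], [0.708, 0.706, -0.0], [0.002, -0.002, -1.0]]
ft_force: [0.9, -0.9, -1.5]
width: 0.0478
gripper_force: 84.6
```

Call:
apply_moves --jaw '[-1,-1,-1,-1,-1,-1]' --linear '[[0.1,-1,0],[0.05,-1,0],[0,-0.8,0],[0,-0.5,0],[0,0,0],[0,0,0]]' --angular '[[0,0,0],[0,0,0],[0,0,0],[0,0,0],[0,0,0],[0,0,0]]'

```text
t: 25.55
tcp_pos: [0.5577, 0.0157, 0.1709]
tcp_rot: [[-0.705, 0.709, -0.002], [0.709, 0.705, 0.001], [0.002, -0.001, -1.0]]
ft_force: [-1.0, 0.1, -1.4]
width: 0.0479
gripper_force: 84.6
```

```bash
python3 -c "
from h import *
check()"
```

```text
25.55 [0.5577 0.0157 0.1709] 0.0479
side (622, ((512.900634765625, -14.260826110839844), (179.6568145751953, 169.56849670410156), 86.02869415283203), array([ 5.069e-01, -2.000e-04,  7.970e-02]))
[(104, [0.5825, 0.329, 0.0895], 0.1009), (143, [0.5461, -0.0671, 0.0858], 0.0942), (153, [0.4658, -0.0597, 0.086], 0.0954)]
scene (200, ((555.3181762695312, -20.533424377441406), (173.13504028320312, 84.54682159423828), 85.72087097167969), array([0.5198, 0.0193, 0.0795]))
[(58, [0.5567, 0.034, 0.2148], 0.2413), (99, [0.4751, -0.0469, 0.084], 0.0926), (96, [0.5564, -0.0547, 0.0841], 0.0932), (212, [0.5913, 0.341, 0.0898], 0.0982)]
```

Call:
apply_moves --jaw '[-1,-1,-1,-1,-1,-1,-1,-1,-1,-1]' --linear '[[-0.06,0,-0.5],[-0.05,0,-0.8],[0,0,-0.9],[0,0,-0.9],[0,0,-0.8],[0,0,-0.6],[0,0,-0.3],[0,0,-0.15],[0,0,-0.1],[0,0,-0.07]]' --angular '[[0,0,0],[0,0,0],[0,0,0],[0,0,0],[0,0,0],[0,0,0],[0,0,0],[0,0,0],[0,0,0],[0,0,0]]'

```text
t: 26.48
tcp_pos: [0.5566, 0.0165, 0.0442]
tcp_rot: [[-0.707, 0.708, 0.002], [0.708, 0.707, -0.0], [-0.001, 0.001, -1.0]]
ft_force: [-0.1, 0.7, -1.3]
width: 0.0475
gripper_force: 84.6
```

Call:
apply_moves --jaw '[-1,-1,-1,1,1,1,1,1,1,1]' --linear '[[0,0,-0.05],[0,0,0],[0,0,0],[0,0,0],[0,0,0],[0,0,0],[0,0,0],[0,0,0.4],[0,0,0.8],[0,0,1]]' --angular '[[0,0,0],[0,0,0],[0,0,0],[0,0,0],[0,0,0],[0,0,0],[0,0,0],[0,0,0],[0,0,0],[0,0,0]]'

```text
t: 27.32
tcp_pos: [0.5539, 0.0163, 0.0968]
tcp_rot: [[-0.706, 0.708, -0.004], [0.708, 0.706, 0.0], [0.003, -0.003, -1.0]]
ft_force: [0.1, 0.2, -0.2]
width: 0.0854
gripper_force: 0.0
```

Call:
apply_moves --jaw '[1,1,1,1,1,1,1,1,1,1]' --linear '[[0,0,1],[0,0,1],[0,0.5,0.6],[0.1,1,0],[0.2,1,0],[0.2,1,0],[0.2,1,0],[0.2,1,0],[0.2,1,0],[0.2,1,0]]' --angular '[[0,0,0],[0,0,0],[0,0,0],[0,0,0],[0,0,0],[0,0,0],[0,0,0],[0,0,0],[0,0,0],[0,0,0]]'

```text
t: 28.15
tcp_pos: [0.5884, 0.205, 0.1632]
tcp_rot: [[-0.706, 0.708, 0.001], [0.708, 0.706, 0.0], [-0.0, 0.001, -1.0]]
ft_force: [1.0, 0.1, 0.3]
width: 0.0855
gripper_force: 0.0
```

Call:
apply_moves --jaw '[1,1,1,1,1,1,1,1,1]' --linear '[[0,1,0],[0,1,0],[0,1,0],[0,1,0],[0,0.8,0],[0,0.5,0],[0,0,0],[0,0,0],[0,0,0]]' --angular '[[0,0,0],[0,0,0],[0,0,0],[0,0,0],[0,0,0],[0,0,0],[0,0,0],[0,0,0],[0,0,0]]'

```text
t: 28.9
tcp_pos: [0.5882, 0.3351, 0.1625]
tcp_rot: [[-0.706, 0.709, -0.0], [0.709, 0.706, -0.001], [-0.0, -0.001, -1.0]]
ft_force: [0.5, 0.4, -0.0]
width: 0.0855
gripper_force: 0.0
```

```bash
python3 -c "
from h import *
check()"
```

```text
28.9 [0.5882 0.3351 0.1625] 0.0855
side (520, ((513.0751953125, -17.250381469726562), (172.7925262451172, 169.1808624267578), 85.9017333984375), array([0.5044, 0.0136, 0.0797]))
[(97, [0.581, 0.3285, 0.0889], 0.098), (133, [0.5505, 0.0099, 0.0857], 0.096), (141, [0.5463, -0.0667, 0.0855], 0.0953), (152, [0.466, -0.0596, 0.0856], 0.0945)]
scene (197, ((558.447509765625, -21.84485626220703), (172.40234375, 78.30473327636719), 86.4853744506836), array([0.5299, 0.023 , 0.0792]))
[(104, [0.475, -0.0474, 0.084], 0.0918), (114, [0.5553, -0.0544, 0.0838], 0.0914), (122, [0.5603, 0.0228, 0.0841], 0.0956), (209, [0.5913, 0.3411, 0.0899], 0.0983)]
```

Call:
apply_moves --jaw '[1,1,1,1,1,1,1,1,1]' --linear '[[-0.05,0,-0.6],[-0.03,0,-1],[0,0,-1],[0,0,-0.9],[0,0,-0.6],[0,0,-0.4],[0,0,-0.13],[0,0,0],[0,0,0]]' --angular '[[0,0,0],[0,0,0],[0,0,0],[0,0,0],[0,0,0],[0,0,0],[0,0,0],[0,0,0],[0,0,0]]'

```text
t: 29.75
tcp_pos: [0.5871, 0.3362, 0.0476]
tcp_rot: [[-0.706, 0.708, 0.001], [0.708, 0.706, 0.001], [-0.001, 0.001, -1.0]]
ft_force: [0.4, 0.3, 0.4]
width: 0.0855
gripper_force: 0.0
```

Call:
apply_moves --jaw '[-1,-1,-1,-1,-1,-1,-1,-1]' --linear '[[0,0,0],[0,0,0],[0,0,0],[0,0,0],[0,0,0],[0,0,0],[0,0,0],[0,0,0]]' --angular '[[0,0,0],[0,0,0],[0,0,0],[0,0,0],[0,0,0],[0,0,0],[0,0,0],[0,0,0]]' --force 80

```text
t: 30.42
tcp_pos: [0.5876, 0.3368, 0.0483]
tcp_rot: [[-0.706, 0.708, 0.003], [0.708, 0.706, 0.001], [-0.001, 0.003, -1.0]]
ft_force: [0.5, -0.3, 5.5]
width: 0.0478
gripper_force: 82.6
```

Call:
apply_moves --jaw '[-1,-1,-1,-1,-1,-1,-1,-1,-1,-1]' --linear '[[0,0,0.2],[0,0,0.2],[0,0,0.3],[0,0,0.4],[0,0,0.5],[0,0,0.7],[0,0,0.8],[0,0,0.9],[0,0,0.7],[0,0,0.3]]' --angular '[[0,0,0],[0,0,0],[0,0,0],[0,0,0],[0,0,0],[0,0,0],[0,0,0],[0,0,0],[0,0,0],[0,0,0]]'

```text
t: 31.25
tcp_pos: [0.5878, 0.3371, 0.1765]
tcp_rot: [[-0.706, 0.708, 0.005], [0.708, 0.706, 0.003], [-0.002, 0.006, -1.0]]
ft_force: [0.6, -0.2, -1.4]
width: 0.0475
gripper_force: 84.4
```

Call:
apply_moves --jaw '[-1,-1,-1,-1,-1,-1,-1,-1,-1,-1]' --linear '[[-0.2,-0.5,0],[-0.3,-0.9,0],[-0.4,-1,0],[-0.4,-1,0],[-0.4,-1,0],[-0.4,-1,0],[-0.4,-1,0],[-0.4,-1,0],[-0.4,-1,0],[-0.4,-1,0]]' --angular '[[0,0,0],[0,0,0],[0,0,0],[0,0,0],[0,0,0],[0,0,0],[0,0,0],[0,0,0],[0,0,0],[0,0,0]]'

```text
t: 32.08
tcp_pos: [0.4926, 0.1002, 0.1718]
tcp_rot: [[-0.706, 0.708, -0.0], [0.708, 0.706, 0.0], [0.0, -0.0, -1.0]]
ft_force: [0.5, 0.8, -1.1]
width: 0.0477
gripper_force: 84.5
```

Call:
apply_moves --jaw '[-1,-1,-1,-1,-1,-1]' --linear '[[-0.3,-1,0],[-0.2,-1,0],[-0.1,-0.8,0],[0,-0.4,0],[0,0,0],[0,0,0]]' --angular '[[0,0,0],[0,0,0],[0,0,0],[0,0,0],[0,0,0],[0,0,0]]'

```text
t: 32.58
tcp_pos: [0.4788, 0.0213, 0.1718]
tcp_rot: [[-0.705, 0.709, 0.0], [0.709, 0.705, 0.001], [0.0, 0.001, -1.0]]
ft_force: [-0.1, -0.7, -1.7]
width: 0.048
gripper_force: 84.5
```

```bash
python3 -c "
from h import *
check()"
```

```text
32.58 [0.4788 0.0213 0.1718] 0.048
side (515, ((513.6756591796875, -17.506568908691406), (171.7556915283203, 170.2435302734375), 85.64291381835938), array([ 0.5125, -0.0348,  0.08  ]))
[(136, [0.5509, 0.0104, 0.085], 0.0952), (138, [0.5461, -0.0675, 0.0851], 0.0942), (153, [0.4658, -0.0597, 0.0858], 0.0937)]
scene (195, ((557.1260375976562, -19.7430419921875), (172.15220642089844, 80.51580047607422), 85.46710968017578), array([0.5283, 0.0205, 0.0795]))
[(43, [0.4816, 0.0429, 0.2182], 0.2435), (100, [0.4761, -0.0469, 0.0841], 0.0923), (109, [0.5552, -0.0543, 0.084], 0.0922), (124, [0.5602, 0.0233, 0.0842], 0.0924)]
```

Call:
apply_moves --jaw '[-1,-1,-1,-1,-1,-1,-1,-1,-1,-1]' --linear '[[-0.08,0,-0.5],[-0.08,0,-0.8],[0,0,-0.9],[0,0,-0.9],[0,0,-0.8],[0,0,-0.6],[0,0,-0.3],[0,0,-0.15],[0,0,-0.1],[0,0,-0.09]]' --angular '[[0,0,0],[0,0,0],[0,0,0],[0,0,0],[0,0,0],[0,0,0],[0,0,0],[0,0,0],[0,0,0],[0,0,0]]'

```text
t: 33.52
tcp_pos: [0.4757, 0.0215, 0.0437]
tcp_rot: [[-0.707, 0.708, 0.002], [0.708, 0.707, -0.0], [-0.001, 0.001, -1.0]]
ft_force: [-0.4, -0.4, -1.5]
width: 0.0477
gripper_force: 84.5
```

Call:
apply_moves --jaw '[-1,-1,-1,0.9,0.9,0.9,0.9,0.9,1,1]' --linear '[[0,0,-0.05],[0,0,0],[0,0,0],[0,0,0],[0,0,0],[0,0,0],[0,0,0],[0,0,0.4],[0,0,0.8],[0,0,1]]' --angular '[[0,0,0],[0,0,0],[0,0,0],[0,0,0],[0,0,0],[0,0,0],[0,0,0],[0,0,0],[0,0,0],[0,0,0]]'

```text
t: 34.35
tcp_pos: [0.4728, 0.0213, 0.0963]
tcp_rot: [[-0.706, 0.708, -0.004], [0.708, 0.706, 0.0], [0.003, -0.003, -1.0]]
ft_force: [0.4, -0.7, -0.1]
width: 0.0853
gripper_force: 0.0
```

Call:
apply_moves --jaw '[1,1,1,1,1,1,1,1,1,1]' --linear '[[0,0,1],[0,0,1],[0,0,1],[0,0.3,1],[0,1,0],[0,1,0],[0,1,0],[0,1,0],[0,0,0],[0,0,0]]' --angular '[[0,0,-0.8],[0,0,-1],[0,0,-1],[0,0,-1],[0,0,-1],[0,0,-1],[0,0,-1],[0,0,0],[0,0,0],[0,0,0]]'

```text
t: 35.18
tcp_pos: [0.4746, 0.1295, 0.1974]
tcp_rot: [[0.029, 1.0, 0.0], [1.0, -0.029, -0.0], [-0.0, 0.0, -1.0]]
ft_force: [0.2, -0.9, -0.4]
width: 0.0851
gripper_force: 0.0
```

```bash
python3 - <<'E'
from h import *
check(); print(robot.sense()['tcp_rot'].round(3).tolist())
f=grab('wrist');print(tray(f));cv2.imwrite('pics/w5.png',f['img'])
E
```

```text
35.18 [0.4746 0.1295 0.1974] 0.0851
side (420, ((513.205078125, -18.162185668945312), (172.43136596679688, 171.3330078125), 84.98033905029297), array([0.4997, 0.0131, 0.0794]))
[(136, [0.5504, 0.0098, 0.0856], 0.0947), (155, [0.4721, 0.0159, 0.0858], 0.0957), (142, [0.5461, -0.067, 0.0858], 0.0953), (154, [0.4662, -0.0594, 0.0855], 0.0939)]
scene (203, ((554.7300415039062, -19.877853393554688), (170.6753387451172, 84.6083984375), 85.86380004882812), array([0.5202, 0.0262, 0.0791]))
[(106, [0.4748, -0.0473, 0.0837], 0.0924), (113, [0.5551, -0.0542, 0.0839], 0.0928), (116, [0.4807, 0.0277, 0.084], 0.0922), (123, [0.56, 0.023, 0.0839], 0.0919)]
[[0.032, 0.999, 0.0], [0.999, -0.032, -0.0], [-0.0, 0.0, -1.0]]
(787, ((470.7269287109375, -4.279548645019531), (146.96084594726562, 74.56070709228516), 85.26617431640625), array([0.5174, 0.0576, 0.0794]))
```

View pics/w5.png

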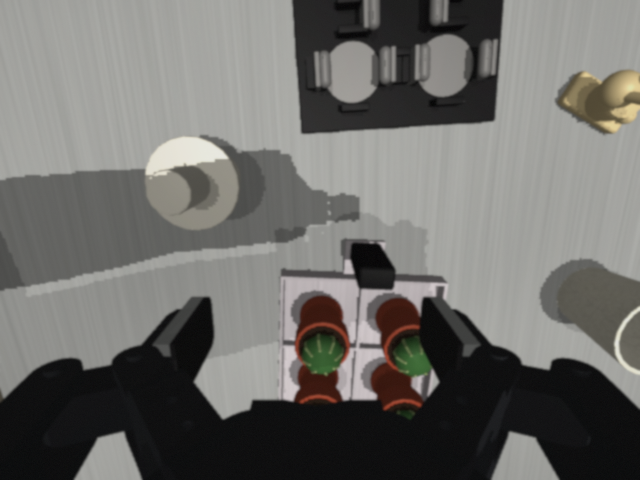

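Wrist view: all four pots stand in their own cells ((322,345), (405,345), (318,385), (398,390)). The grip is at (372,262), the hold-down at (190,185), and the carrier is empty. Now measuring the stand precisely.

```bash
python3 - <<'E'
from h import *
for n in ('side','scene'):
    f=load(n);P=pts(f);Z=P[...,2]
    for th0 in (2.5,):
        th=np.radians(th0);R=np.array([[np.cos(th),-np.sin(th)],[np.sin(th),np.cos(th)]])
        Q=(P[...,:2]-[.559,-.314])@R
        m=(Z>.031)&(Z<.042)&(abs(Q[...,0])<.12)&(abs(Q[...,1])<.13)
        q=Q[m]
        for s in (-1,1):
            a=q[(q[:,0]*s>.05)]; e=[]
            for y in np.arange(-.07,.06,.01):
                b=a[abs(a[:,1]-y)<.005]
                if len(b)>3: e.append((y,*(np.percentile(b[:,0]*1000,[3,97]))))
            e=np.array(e); 
            if len(e)>2:
                for c in (1,2):
                    p=np.polyfit(e[:,0],e[:,c],1); print(n,s,'edge x(mm) at0',p[1].round(1),'yaw corr deg',np.degrees(np.arctan(-p[0]/1000)).round(2),len(e))
        print('y range rails',np.percentile(q[:,1]*1000,[0.5,99.5]).round(1))
        b=q[abs(q[:,0])<.06]; print('back y',np.percentile(b[:,1]*1000,[3,97]).round(1) if len(b) else None)
        l=Q[(Z>.24)&(Z<.265)&(abs(Q[...,0])<.06)&(abs(Q[...,1]+.06)<.1)]; print('lamp',cv2.minAreaRect((l*1000).astype(np.float32)))
f=load('wrist');P=pts(f);Z=P[...,2];X,Y=P[...,0],P[...,1]
m=(f['img'].max(2)<80)&(abs(X-.52)<.05)&(abs(Y-.09)<.04)&(Z>.073)&(Z<.086);print('grip',m.sum(),cv2.minAreaRect((P[m][:,:2]*1000).astype(np.float32)))
f=load('scene');P=pts(f);Z=P[...,2];X,Y=P[...,0],P[...,1]
m=(f['img'].max(2)<80)&(abs(X-.52)<.05)&(abs(Y-.09)<.04)&(Z>.073)&(Z<.086);print('grip',m.sum(),cv2.minAreaRect((P[m][:,:2]*1000).astype(np.float32)))
E
```

```text
side -1 edge x(mm) at0 -96.5 yaw corr deg -0.01 13
side -1 edge x(mm) at0 -80.5 yaw corr deg 0.07 13
side 1 edge x(mm) at0 79.3 yaw corr deg -0.24 11
side 1 edge x(mm) at0 94.7 yaw corr deg -1.05 11
y range rails [-110.9   98.6]
back y [-110.9  -83.2]
lamp ((-0.9363059997558594, -62.9633674621582), (100.48409271240234, 34.46760559082031), 88.76224517822266)
scene -1 edge x(mm) at0 -94.2 yaw corr deg -0.03 13
scene -1 edge x(mm) at0 -79.7 yaw corr deg -0.29 13
scene 1 edge x(mm) at0 82.3 yaw corr deg -0.68 13
scene 1 edge x(mm) at0 96.0 yaw corr deg -0.32 13
y range rails [-101.3  100.9]
back y [-100.3  -78.5]
lamp ((1.757704734802246, -59.867942810058594), (31.93309783935547, 102.32169342041016), 1.0141100883483887)
grip 840 ((523.9158325195312, 91.20357513427734), (19.092248916625977, 30.023162841796875), 88.9236068725586)
grip 82 ((521.9895629882812, 91.03123474121094), (20.15144157409668, 31.240528106689453), 88.0230484008789)
```

Call:
apply_moves --jaw '[1,1,1,1,1,1,1,1,1,1]' --linear '[[0.6,-0.5,0],[0.8,-0.65,0],[0.45,-0.4,0],[0,0,-0.5],[0,0,-1],[0,0,-1],[0,0,-1],[0,0,-0.8],[0,0,-0.5],[0,0,0]]' --angular '[[0,0,-0.35],[0,0,0],[0,0,0],[0,0,0],[0,0,0],[0,0,0],[0,0,0],[0,0,0],[0,0,0],[0,0,0]]'

```text
t: 36.17
tcp_pos: [0.5179, 0.0888, 0.0736]
tcp_rot: [[0.075, 0.997, -0.007], [0.997, -0.075, -0.0], [-0.001, -0.007, -1.0]]
ft_force: [-0.8, 0.7, -0.9]
width: 0.0854
gripper_force: 0.0
```

```bash
python3 - <<'E'
from h import *
s=robot.sense();print(s['t'],s['tcp_pos'].round(4),s['tcp_rot'].round(3).tolist(),s['ft_force'].round(1))
f=grab('side');print(tray(f));cv2.imwrite('pics/s6.png',cv2.resize(f['img'][130:350,180:480],None,fx=2,fy=2))
E
```

```text
36.1667 [0.5179 0.0888 0.0736] [[0.075, 0.997, -0.007], [0.997, -0.075, -0.0], [-0.001, -0.007, -1.0]] [-0.8  0.7 -0.9]
(426, ((512.7559204101562, -18.411422729492188), (170.9706268310547, 169.3802490234375), 85.6361312866211), array([0.5049, 0.0094, 0.0797]))
```

View pics/s6.png

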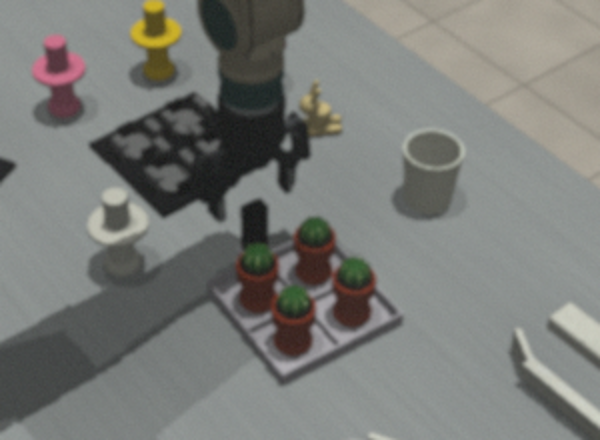

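Side crop: the fingers straddle the black grip at (255,222), and the pots stand upright. Lowering the rest and gripping.

Call:
apply_moves --jaw '[1,1,1,1,1]' --linear '[[0.05,0.07,-0.4],[0.05,0,-0.4],[0,0,-0.2],[0,0,0],[0,0,0]]' --angular '[[0,0,0],[0,0,0],[0,0,0],[0,0,0],[0,0,0]]'

```text
t: 36.63
tcp_pos: [0.5232, 0.0917, 0.0516]
tcp_rot: [[0.074, 0.997, -0.001], [0.997, -0.074, -0.0], [-0.0, -0.001, -1.0]]
ft_force: [-0.5, 0.2, -0.1]
width: 0.0853
gripper_force: 0.0
```

Call:
apply_moves --jaw '[-1,-1,-1,-1,-1,-1,-1,-1,-1]' --linear '[[0,0,0],[0,0,0],[0,0,0],[0,0,0],[0,0,0],[0,0,0],[0,0,0],[0,0,0],[0,0,0]]' --angular '[[0,0,0],[0,0,0],[0,0,0],[0,0,0],[0,0,0],[0,0,0],[0,0,0],[0,0,0],[0,0,0]]' --force 60

```text
t: 37.38
tcp_pos: [0.5236, 0.0919, 0.0523]
tcp_rot: [[0.074, 0.997, 0.0], [0.997, -0.074, 0.001], [0.001, 0.0, -1.0]]
ft_force: [-1.9, 1.0, 5.8]
width: 0.0291
gripper_force: 61.3
```

Call:
apply_moves --jaw '[0.5,0.5,0.5,0.5,0.5,0.5]' --linear '[[0,0,0],[0,0,0],[0,0,0],[0,0,-0.2],[0,0,-0.2],[0,0,0]]' --angular '[[0,0,0],[0,0,0],[0,0,0],[0,0,0],[0,0,0],[0,0,0]]'

```text
t: 37.88
tcp_pos: [0.5223, 0.0915, 0.0404]
tcp_rot: [[0.074, 0.997, -0.002], [0.997, -0.074, -0.0], [-0.0, -0.002, -1.0]]
ft_force: [-0.4, 0.3, 0.4]
width: 0.0638
gripper_force: 0.0
```

Call:
apply_moves --jaw '[-1,-1,-1,-1,-1,-1,-1,-1,-1]' --linear '[[0,0,0],[0,0,0],[0,0,0],[0,0,0],[0,0,0],[0,0,0],[0,0,0],[0,0,0],[0,0,0]]' --angular '[[0,0,0],[0,0,0],[0,0,0],[0,0,0],[0,0,0],[0,0,0],[0,0,0],[0,0,0],[0,0,0]]' --force 70

```text
t: 38.63
tcp_pos: [0.5236, 0.0917, 0.042]
tcp_rot: [[0.074, 0.997, 0.0], [0.997, -0.074, 0.0], [0.0, 0.0, -1.0]]
ft_force: [-0.0, 0.0, 0.9]
width: 0.0292
gripper_force: 70.1
```

Call:
apply_moves --jaw '[-1,-1,-1,-1,-1,-1,-1,-1,-1,-1]' --linear '[[0.02,-0.1,0],[0.05,-0.2,0],[0.1,-0.3,0],[0.1,-0.4,0],[0.1,-0.45,0],[0.12,-0.5,0],[0.12,-0.5,0],[0.1,-0.45,0],[0.1,-0.4,0],[0.1,-0.3,0]]' --angular '[[0,0,0.05],[0,0,0.08],[0,0,0.1],[0,0,0.12],[0,0,0.12],[0,0,0.12],[0,0,0.12],[0,0,0.1],[0,0,0.1],[0,0,0.06]]'

```text
t: 39.47
tcp_pos: [0.5458, 0.0023, 0.042]
tcp_rot: [[-0.044, 0.999, -0.001], [0.999, 0.044, 0.003], [0.003, -0.001, -1.0]]
ft_force: [-2.6, 6.5, 4.3]
width: 0.0293
gripper_force: 70.5
```

Call:
apply_moves --jaw '[-1,-1,-1]' --linear '[[0,-0.15,0],[0,-0.05,0],[0,0,0]]' --angular '[[0,0,0],[0,0,0],[0,0,0]]'

```text
t: 39.72
tcp_pos: [0.5466, -0.0031, 0.042]
tcp_rot: [[-0.043, 0.999, 0.001], [0.999, 0.043, 0.001], [0.001, 0.001, -1.0]]
ft_force: [1.0, 2.4, 2.0]
width: 0.0297
gripper_force: 70.1
```

```bash
python3 - <<'E'
from h import *
check(); s=robot.sense();print(s['tcp_rot'].round(3).tolist(),s['ft_force'].round(1))
f=load('side');cv2.imwrite('pics/s7.png',cv2.resize(f['img'][150:450,230:560],None,fx=2,fy=2))
E
```

```text
39.72 [ 0.5466 -0.0031  0.042 ] 0.0297
side (203, ((472.7274169921875, -93.37470245361328), (147.39346313476562, 47.52919006347656), 73.97367858886719), array([ 0.5433, -0.0781,  0.0798]))
[(143, [0.5826, -0.0803, 0.0851], 0.0949), (170, [0.5038, -0.083, 0.0854], 0.0954), (157, [0.5866, -0.1567, 0.0855], 0.0946), (177, [0.5061, -0.1585, 0.0854], 0.096)]
scene (136, ((622.2471313476562, -80.12641906738281), (69.04991149902344, 159.978271484375), 31.147926330566406), array([ 0.5624, -0.0595,  0.0795]))
[(26, [0.5347, 0.0287, 0.2493], 0.2614), (127, [0.5675, 0.0189, 0.2461], 0.261), (69, [0.5251, -0.1365, 0.0927], 0.1993), (102, [0.596, -0.1442, 0.0844], 0.0921), (107, [0.5946, -0.0638, 0.0861], 0.132)]
[[-0.043, 0.999, 0.001], [0.999, 0.043, 0.0], [0.0, 0.001, -1.0]] [0.5 2.1 1.5]
```

View pics/s7.png

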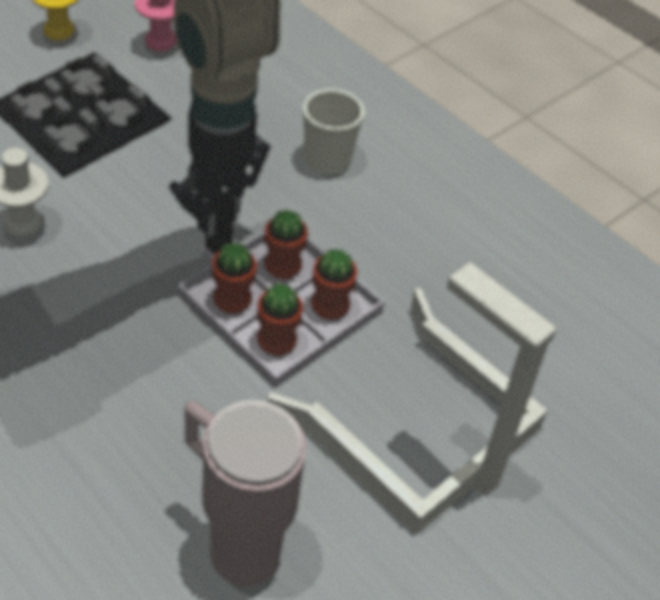

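Side crop: the loaded tray sits square before the mouth, the pots are upright, and the tumbler and cup are clear. Sliding in.

Call:
apply_moves --jaw '[-1,-1,-1,-1,-1,-1,-1,-1,-1,-1]' --linear '[[0,-0.1,0],[0.01,-0.2,0],[0.01,-0.3,0],[0.02,-0.4,0],[0.02,-0.5,0],[0.02,-0.5,0],[0.02,-0.5,0],[0.02,-0.5,0],[0.02,-0.4,0],[0.02,-0.3,0]]' --angular '[[0,0,0],[0,0,0],[0,0,0],[0,0,0],[0,0,0],[0,0,0],[0,0,0],[0,0,0],[0,0,0],[0,0,0]]'

```text
t: 40.65
tcp_pos: [0.55, -0.0953, 0.042]
tcp_rot: [[-0.043, 0.999, -0.0], [0.999, 0.043, 0.002], [0.002, -0.0, -1.0]]
ft_force: [0.5, 7.7, 4.4]
width: 0.0292
gripper_force: 70.4
```

Call:
apply_moves --jaw '[-1,-1,-1,-1,-1,-1,-1,-1,-1,-1]' --linear '[[0.02,-0.3,0],[0.02,-0.4,0],[0.02,-0.5,0],[0.02,-0.5,0],[0.02,-0.5,0],[0.02,-0.5,0],[0.02,-0.4,0],[0.01,-0.3,0],[0.01,-0.2,0],[0.01,-0.1,0]]' --angular '[[0,0,0],[0,0,0],[0,0,0],[0,0,0],[0,0,0],[0,0,0],[0,0,0],[0,0,0],[0,0,0],[0,0,0]]'

```text
t: 41.48
tcp_pos: [0.5541, -0.1875, 0.0419]
tcp_rot: [[-0.043, 0.999, -0.0], [0.999, 0.043, 0.002], [0.002, -0.0, -1.0]]
ft_force: [-0.6, 7.6, 6.0]
width: 0.0292
gripper_force: 70.6
```

Entered with no side load, and 17 mm remain.

Call:
apply_moves --jaw '[-1,-1,-1,-1,-1,-1,-1]' --linear '[[0,-0.1,0],[0,-0.1,0],[0,-0.1,0],[0,-0.1,0],[0,-0.1,0],[0,-0.05,0],[0,0,0]]' --angular '[[0,0,0],[0,0,0],[0,0,0],[0,0,0],[0,0,0],[0,0,0],[0,0,0]]'

```text
t: 42.07
tcp_pos: [0.5543, -0.2008, 0.042]
tcp_rot: [[-0.044, 0.999, -0.0], [0.999, 0.044, 0.002], [0.002, -0.0, -1.0]]
ft_force: [-0.1, 5.5, 4.1]
width: 0.0295
gripper_force: 70.5
```

Call:
apply_moves --jaw '[-1,-1,-1,-1]' --linear '[[0,-0.07,0],[0,-0.07,0],[0,-0.06,0],[0,0,0]]' --angular '[[0,0,0],[0,0,0],[0,0,0],[0,0,0]]'

```text
t: 42.4
tcp_pos: [0.554, -0.2045, 0.042]
tcp_rot: [[-0.044, 0.999, -0.0], [0.999, 0.044, 0.005], [0.005, -0.0, -1.0]]
ft_force: [-0.4, 9.5, 6.1]
width: 0.0294
gripper_force: 70.7
```

Call:
apply_moves --jaw '[-1,-1,-1,-1]' --linear '[[0,-0.06,0],[0,-0.06,0],[0,-0.06,0],[0,0,0]]' --angular '[[0,0,0],[0,0,0],[0,0,0],[0,0,0]]'

```text
t: 42.73
tcp_pos: [0.5534, -0.2048, 0.0419]
tcp_rot: [[-0.046, 0.999, -0.001], [0.999, 0.046, 0.014], [0.014, -0.0, -1.0]]
ft_force: [-0.3, 19.8, 10.6]
width: 0.0291
gripper_force: 71.5
```

It no longer advances and the force is climbing, so the tray is against the stop. I relax the push, let go and rise.

Call:
apply_moves --jaw '[-1,-1,1,1,1,1,1,1,1,1]' --linear '[[0,0.15,0],[0,0,0],[0,0,0],[0,0,0],[0,0,0],[0,0,0],[0,0,0.3],[0,0,0.7],[0,0.2,1],[0,0.5,1]]' --angular '[[0,0,0],[0,0,0],[0,0,0],[0,0,0],[0,0,0],[0,0,0],[0,0,0],[0,0,0],[0,0,0],[0,0,0]]'

```text
t: 43.57
tcp_pos: [0.554, -0.1915, 0.1174]
tcp_rot: [[-0.04, 0.999, -0.001], [0.999, 0.04, -0.001], [-0.001, -0.001, -1.0]]
ft_force: [0.5, 0.4, -0.2]
width: 0.0854
gripper_force: 0.0
```

Call:
apply_moves --jaw '[1,1,1,1,1,1,1,1,1,1]' --linear '[[0,1,1],[0,1,0.5],[0,1,0],[0,1,0],[0,1,0],[0,1,0],[0,0.5,0],[0,0,0],[0,0,0],[0,0,0]]' --angular '[[0,0,0],[0,0,0],[0,0,0],[0,0,0],[0,0,0],[0,0,0],[0,0,0],[0,0,0],[0,0,0],[0,0,0]]'

```text
t: 44.4
tcp_pos: [0.5548, -0.0287, 0.1545]
tcp_rot: [[-0.042, 0.999, 0.0], [0.999, 0.042, -0.001], [-0.001, 0.0, -1.0]]
ft_force: [0.1, -0.5, -0.0]
width: 0.0852
gripper_force: 0.0
```

```bash
python3 - <<'E'
from h import *
check(); s=robot.sense();print(s['ft_force'].round(1))
f=load('side');cv2.imwrite('pics/s8.png',cv2.resize(f['img'][180:480,230:560],None,fx=2,fy=2))
for n in ('side','scene','wrist'):
    f=load(n) if n!='wrist' else grab(n);P=pts(f);Z=P[...,2];th=np.radians(2.4);R=np.array([[np.cos(th),-np.sin(th)],[np.sin(th),np.cos(th)]]);Q=(P[...,:2]-[.5593,-.313])@R
    m=(Z>.074)&(Z<.086)&(abs(Q[...,0])<.03)&(abs(Q[...,1]-.11)<.03)&(f['img'].max(2)<90);print(n,'grip in stand',m.sum(),cv2.minAreaRect((Q[m]*1000).astype(np.float32)) if m.sum()>5 else None)
    m=(Z>.016)&(Z<.024)&(abs(Q[...,0])<.075)&(Q[...,1]>.06)&(Q[...,1]<.094)
    q=Q[m]*1000
    if len(q)>20: e=[(x,q[abs(q[:,0]-x)<8,1].max()) for x in range(-60,61,15) if (abs(q[:,0]-x)<8).sum()>2 and abs(x)>25]; print('front wall',np.round(e,1).tolist())
E
```

```text
44.4 [ 0.5548 -0.0287  0.1545] 0.0852Traceback (most recent call last):
  File "<stdin>", line 2, in <module>
  File "h.py", line 31, in check
    f=grab(n);print(n,tray(f));print([(int(a),b,float(c)) for a,b,c in cacti(f) if b[0]>.35])
                      ~~~~^^^
  File "h.py", line 20, in tray
    i=1+np.argmax(st[1:,4]); q=P[l==i][:,:2]
        ~~~~~~~~~^^^^^^^^^^
    return _wrapfunc(a, 'argmax', axis=axis, out=out, **kwds)
    return bound(*args, **kwds)
ValueError: attempt to get argmax of an empty sequence
```

```bash
python3 - <<'E'
from h import *
for n in ('side','scene','wrist'):
    f=grab(n);P=pts(f);Z=P[...,2];th=np.radians(2.4);R=np.array([[np.cos(th),-np.sin(th)],[np.sin(th),np.cos(th)]]);Q=(P[...,:2]-[.5593,-.313])@R
    if n=='side': cv2.imwrite('pics/s8.png',cv2.resize(f['img'][180:480,230:560],None,fx=2,fy=2))
    print(n,[(int(a),b) for a,b,c in cacti(f) if b[0]>.4])
    m=(Z>.074)&(Z<.086)&(abs(Q[...,0])<.03)&(abs(Q[...,1]-.11)<.03)&(f['img'].max(2)<90);print('grip in stand',m.sum(),cv2.minAreaRect((Q[m]*1000).astype(np.float32)) if m.sum()>5 else None)
    m=(Z>.014)&(Z<.026)&(abs(Q[...,0])<.075)&(Q[...,1]>.06)&(Q[...,1]<.094); q=Q[m]*1000
    e=[(x,q[abs(q[:,0]-x)<8,1].max()) for x in (-60,-45,-30,30,45,60) if (abs(q[:,0]-x)<8).sum()>2]; print('front wall',np.round(e,1).tolist())
    g=(Z>.112)&(Z<.122)&(abs(P[...,0]-.38)<.05)&(abs(P[...,1]-.17)<.05);print('holddown',np.nanmean(P[g],0).round(3) if g.any() else None)
E
```

```text
side [(190, [0.5897, -0.2798, 0.0857]), (200, [0.5104, -0.2845, 0.0858]), (210, [0.5937, -0.3571, 0.0852]), (228, [0.5129, -0.3593, 0.0856])]
grip in stand 104 ((-3.7075462341308594, 104.79641723632812), (17.937482833862305, 31.36359214782715), 86.88436126708984)
front wall [[-60.0, 83.7], [-45.0, 83.7], [-30.0, 83.6], [30.0, 82.1], [45.0, 81.9], [60.0, 82.7]]
holddown [0.379 0.167 0.117]
scene [(80, [0.5224, -0.3472, 0.0831]), (90, [0.6027, -0.3456, 0.0833]), (62, [0.5386, -0.2399, 0.1069]), (96, [0.5984, -0.2681, 0.0835])]
grip in stand 54 ((-1.5817995071411133, 106.01177978515625), (30.25348663330078, 26.017757415771484), 1.7972075939178467)
front wall [[-45.0, 84.9], [-30.0, 82.9], [30.0, 87.1], [45.0, 85.9], [60.0, 85.9]]
holddown [0.382 0.172 0.116]
wrist []
grip in stand 0 None
front wall []
holddown None
```

View pics/s8.png

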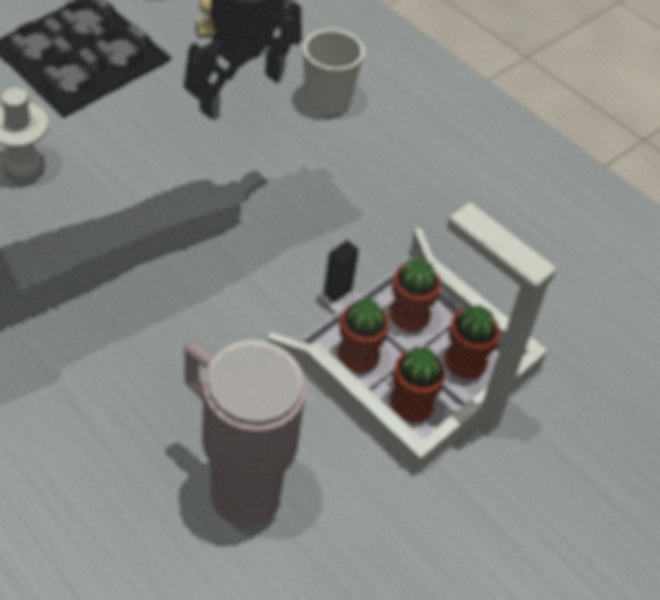

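Side crop: the tray is fully between the rails against the stop. Its front wall is at stand y of about 83 mm, as it should be. All four pots are upright, the gripper is clear, and the cup and tumbler are untouched. Handing in.

```bash
python3 -c "
from rig import robot
print(robot.sign_off())"
```

```text
the job is handed in; nothing more can be done
None
```

The job is handed in, though `sign_off` gave no verdict: all four cacti stand upright in their own tray cells, the tray is home against the stop and released, the hold-down is aside on the table, and neither the cup, the tumbler nor the rabbit was touched.

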